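# Lean the display board in its bay

### The job

Set up the little plywood display board that lies propped on the cardboard mailers: lean it against the tall front panel of the record bin, near the middle and straight up the panel, with its ledge low down and facing out, its foot standing on the cardboard packing between the panel and the stop batten and pushed right up against the batten, and its top end resting on the panel. Set it down gently, never letting it drop or topple, and leave everything else where it is.

Things in the scene. Friction and masses are not known exactly. Their poses are not given: they have to be found in the camera images.
- board: Plywood display board 300 x 50 x 12 mm, 0.13-0.24 kg; origin mid back face, x to its top end, y across, z out of the front (spans z 0..12). A ledge across the front stands out 22 mm at x -76..-64. Starts front up, foot end (-x) on the counter, back propped on the mailers' edge at x about +56, sloping up 14 deg. Grip it by its long edges near x +20: underside 40 mm above the counter.
- board_foot (a point): On the board: the middle of the front lower edge of its foot end (board x -150, z 12 mm). This edge meets the stop when the board leans.
- board_top (a point): On the board: the middle of the back edge of its top end (board x +150, z 0). This edge meets the panel when the board leans.
- bay: Fixed plywood record bin. Upright front panel 250 wide, 360 mm high; base plate 12 mm thick, 250 wide, reaching 150 mm out in front of it. Origin on the panel's front face, mid-width, at counter height; x level into the panel (face at x 0, base at x -150..0, its top at z 12 mm), y along the panel, z up. Records fill the bin behind (x 16..256) up to about 200 mm high.
- stop: Fixed stop batten on the bin's base, parallel to the panel: 120 long, 20 wide, 58 mm high. Origin mid-length on the lower edge of its panel-side face, on the base (12 mm over the counter); axes as the bin's. Face to panel: 105 to 135 mm, so the board leans at 72 to 65 deg from level. On the base behind this face lies fixed flat cardboard packing, 120 wide, 2 to 44 mm thick: feel for its top.
- mailers: Stack of flat cardboard record mailers, fixed, 150 (x) x 190 (y) x 50 mm high; origin at the centre of the underside. The board is propped on its -x edge.
- can: Loose drink can, 66 mm across, 115 mm high, on the counter beside the bin. Origin under its centre. Leave alone.
- tape: Loose roll of brown tape lying flat, 90 mm across, 24 mm high. Origin under its centre. Leave alone.
- adapter: Loose metal centre adapter for singles, a disc 38 mm across, 12 mm high. Origin under its centre. Leave alone.
- brush: Loose record brush, 110 x 36 x 26 mm. Origin under its centre. Leave alone.
- headphones: Loose headphones lying flat, about 170 mm wide, 30 mm high. Origin between the two cups. Leave alone.
- marker: Loose marker pen, 130 x 16 x 16 mm. Origin under its centre. Leave alone.
- singles: Loose stack of 180 mm square record sleeves, 30 mm high. Origin under its centre. Leave alone.

How it is judged:
By the outcome, as a careful person would: the job done as asked, in the order asked, and still so for the second after the job is handed in, with the robot touching nothing.
It also fails if it takes over 50 s, if anything falls off the work surface, if the arm or the gripper's body presses on something with over 40 N, if the wrist force passes 120 N, or if a joint passes its speed limit or range.

### The arm

A 6-joint arm with a two-finger parallel gripper is mounted at the origin on the work surface. World frame = base frame: x ahead of the robot, y to its left, z up, the work surface at z = 0. Lengths are in mm, angles in rad, forces in N, time in s.
With the tool pointing down it reaches from about 350 to 775 mm from the base axis. Payload 7.3 kg.
Tool frame: the origin (TCP) lies on the centre line of the jaws, within the pads' length; the fingertips stand 22 mm ahead of it and the grasp point (between the pads) lies 3 mm ahead of it (bot.finger_overhang is the distance from the TCP to the fingertips, in mm); y points along the fingers, z is the direction in which the jaws open and shut, and the axes are right-handed (so a half turn about y gives the same grasp; the last joint's range is limited). The gripper opens to 92 mm and grips with 3 to 60 N. Pads are 19 mm wide; open, the fingers measure 130 mm over their backs; the gripper's body (75 mm by 190 mm) begins 47 mm behind the grasp point.
Start: joints at [-1.248, 0.342, 1.524, -0, 1.275, -0.146], TCP at [237.227, -468.365, 248.741] pointing down, gripper open.
Joint ranges: [-2.53, 2.53], [-0.77, 2.02], [0.04, 2.7], [-1, 4.14], [0.28, 2.66], [-3.11, 3.11]. Speed limits (rad/s): [2.57, 2.57, 3.14, 3.14, 3.14, 3.14].

### API

Orientations are given as [roll, pitch, yaw] about the fixed x, y, z axes, in that order (R = Rz(yaw) Ry(pitch) Rx(roll)).
In Python, from plant import bot, viewer, find_in, spot_point gives the robot as it stands.
- The arm moves only by the tool send_rows, never from a script. Its argument "moves" is a list of rows, each a list of 3 entries, a list of its own where there are three numbers: the shift along the tool's x, y, z in mm, then the turn, a rotation vector about the tool's x, y, z in degrees, then the finger opening in mm, from 0 to 91.8. A call has 1 to 20 rows; each row shifts and turns the pose as measured when the row begins, along the tool's axes as they then stand; what a row does not reach is not made up. A row lasts 1/8 s, in which the tool goes at most 62.5 mm and 10.7 degrees, less where a joint would pass 70% of its speed; a pose out of reach is approached as far as the arm can. A call with a gripper value outside its range is refused whole. The fingers move at their own pace and stop on an object; the grip force is fixed at half the most. Time passes only in rows, so rows that do not move let the fingers close. It gives the time, the measured TCP pose, the force and the opening at its end, in the units of the state.
- bot.get_obs(): the state, without advancing time (a new reading comes with each control period).
- viewer.capture(name): name is "scene" or "top" or "wrist"; returns the picture (420x560x3 uint8, blue, green, red); there is no depth.
- viewer.camera_model(name): a dict with "fx", "fy", "cx", "cy" (pixels), "rvec" (rotation vector, rad) and "tvec" (3), from world to camera coordinates, as OpenCV has them. Camera axes: x right, y down, z forward; pixel columns grow to the right and rows downward; lengths in mm; the calibration is good to about 2 mm. A picture is of the moment at which its call begins: read the wrist's pose just before it. camera_model takes no time and is no camera call; for the wrist camera it gives the pose at the moment of the call.
- bot.close_job(): hands the job in, once; it reports no verdict.
Trained networks look in the newest picture that a camera, given by its name, has taken for a name from the list of things; names that differ only in an ending like _2 or _b are one class to them, and where a whole thing is asked for, a point or a joint stands for the part that bears it (a point fixed in the world has none). Each returns a list of dicts, best first, with "conf" (0 to 1); they miss things now and then, are a little off and sometimes report something else, mostly with a low value. They report only what shows in the picture. A call takes as long as a camera call.
- find_in(camera, thing): "extent" ([centre column, centre row, width, height] in pixels, round what is visible of it).
- spot_point(camera, thing): "point" ([column, row] in pixels: a listed point, or the origin of a listed thing).
The state is a dict: "time": time; "joint_positions": joint angles; "dq": joint speeds; "tau": joint torques, N m; "tool_pos": TCP position; "tcp_rot": TCP orientation; "contact_force": force on the tool from outside, world axes, zero at the start; "moment": the same for the moment, N m; "grip_width": finger opening in mm.
Only numpy, scipy, OpenCV 4.12 (cv2) and the standard library are available. Lean on these libraries where they do the work, as an engineer would, in place of code of your own. Each camera call takes 0.05 s, during which the arm holds its last target.

## Working session

There is one attempt and no reset: what is moved stays moved. The work goes in short steps, Python scripts to look and compute and a tool call to move; the robot and the scene stay as the last step left them, time stands still between calls to the robot, and variables do not carry over. Pictures are saved under pics/ and viewed, and the job is handed in when it is done.

Besides the shell and the picture viewer there is one more tool, called by a JSON object that holds its "op" and its "data". send_rows: Moves the arm, as the interface text tells. Its arguments: {"type":"object","properties":{"moves":{"type":"array","items":{"type":"array"}}},"required":["moves"]}

```bash
ls; mkdir -p pics; python3 - <<'E'
from plant import bot, viewer, find_in, spot_point
import cv2
for n in ["scene","top"]:
    cv2.imwrite(f"pics/{n}0.png",viewer.capture(n))
    m=viewer.camera_model(n); print(n,{k:(v.round(4).tolist() if hasattr(v,'round') and hasattr(v,'tolist') else v) for k,v in m.items()})
    for t in ["board_foot","board_top","board","bay","stop","mailers","can"]:
        print(t,[( [round(float(x)) for x in d["point"]],round(d["conf"],2)) for d in spot_point(n,t)[:2]])
print(bot.get_obs())
E
```

```text
pics
scene {'fx': 416.395659182776, 'fy': 416.395659182776, 'cx': 286.9676430787673, 'cy': 210.51161860307081, 'rvec': [1.9706, 1.7842, -0.5185], 'tvec': [-119.6377, -446.3984, 1227.5679]}
board_foot [([408, 188], 0.88)]
board_top [([285, 151], 0.64), ([132, 225], 0.38)]
board [([349, 171], 0.76), ([252, 160], 0.63)]
bay [([134, 226], 0.64)]
stop [([187, 217], 0.65)]
mailers [([290, 177], 0.75)]
can [([148, 302], 0.81)]
top {'fx': 510.6642175666813, 'fy': 510.6642175666813, 'cx': 275.35214441302435, 'cy': 209.68236935360596, 'rvec': [2.1738, -2.1254, 0.1752], 'tvec': [25.8764, 576.0561, 1081.2844]}
board_foot [([134, 235], 0.92)]
board_top [([253, 270], 0.61)]
board [([196, 256], 0.67)]
bay [([408, 225], 0.93)]
stop [([363, 226], 0.69)]
mailers [([256, 262], 0.91)]
can [([392, 153], 0.73)]
{'time': 0.8, 'joint_positions': array([-1.24799297e+00,  3.41966529e-01,  1.52411367e+00,  5.89445335e-08,
        1.27539372e+00, -1.45981362e-01]), 'dq': array([ 0.00052696,  0.00134596,  0.00062262,  0.00085386, -0.00217923,
       -0.00041375]), 'tau': array([-1.21352026e-03, -4.31100798e+01, -2.44468957e+01,  7.17608328e-02,
        4.84763284e-02,  1.16723218e-07]), 'tool_pos': array([ 237.22867221, -468.35879481,  248.75311338]), 'tcp_rot': array([-1.57067885e+00, -1.72150719e-05, -2.67280795e+00]), 'contact_force': array([-0.05027691,  0.19302367, -0.35255627]), 'moment': array([ 0.00471322, -0.03635844, -0.03695767]), 'grip_width': 91.62615152486352}
```

View pics/scene0.png

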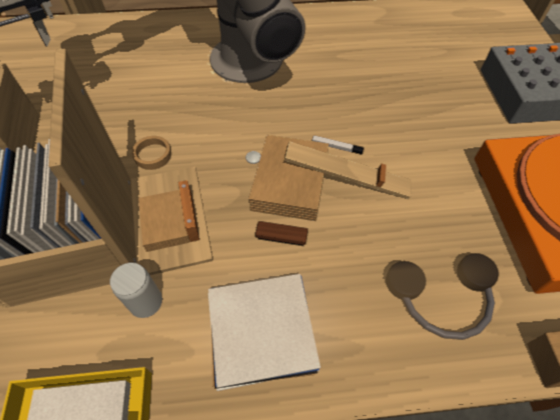

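View pics/top0.png

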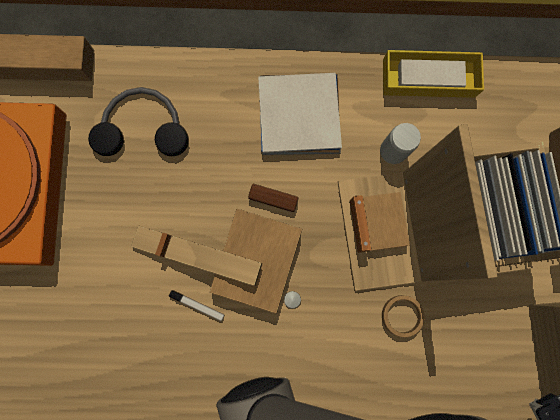

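The scene shows the board at about (349,171) on the mailers, and the bin at left with the stop at (187,210) and packing behind it. In the top view, the bin is at right (panel base about column 408) and the board runs from (134,235) to (262,270). I'll zoom in to get the corners.

```bash
python3 - <<'E'
import cv2
t=cv2.imread("pics/top0.png"); s=cv2.imread("pics/scene0.png")
def z(im,x0,x1,y0,y1,f,n):
    c=cv2.resize(im[y0:y1,x0:x1],None,fx=f,fy=f,interpolation=cv2.INTER_CUBIC)
    for x in range((x0//20+1)*20,x1,20):
        cv2.line(c,((x-x0)*f,0),((x-x0)*f,6),(0,0,255),1); cv2.putText(c,str(x),((x-x0)*f-10,18),0,.4,(0,0,255),1)
    for y in range((y0//20+1)*20,y1,20):
        cv2.line(c,(0,(y-y0)*f),(6,(y-y0)*f),(0,0,255),1); cv2.putText(c,str(y),(8,(y-y0)*f+4),0,.4,(0,0,255),1)
    cv2.imwrite(n,c)
z(t,330,510,115,300,3,"pics/zt_bin.png"); z(t,120,310,200,330,4,"pics/zt_board.png")
z(s,0,220,40,280,2,"pics/zs_bin.png"); z(s,240,420,120,230,4,"pics/zs_board.png")
E
```

```text
(no output)
```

View pics/zt_bin.png

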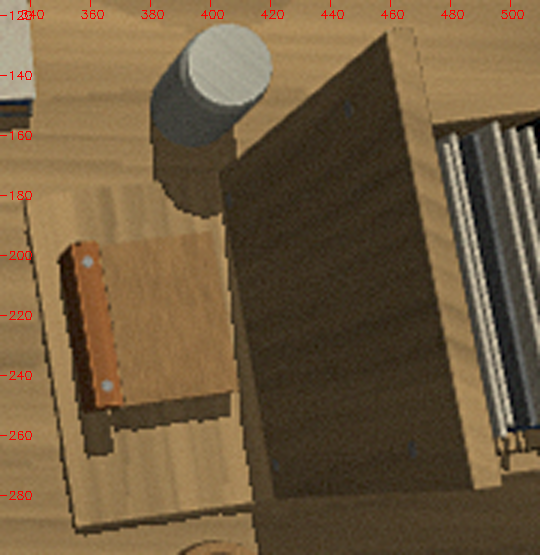

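View pics/zt_board.png

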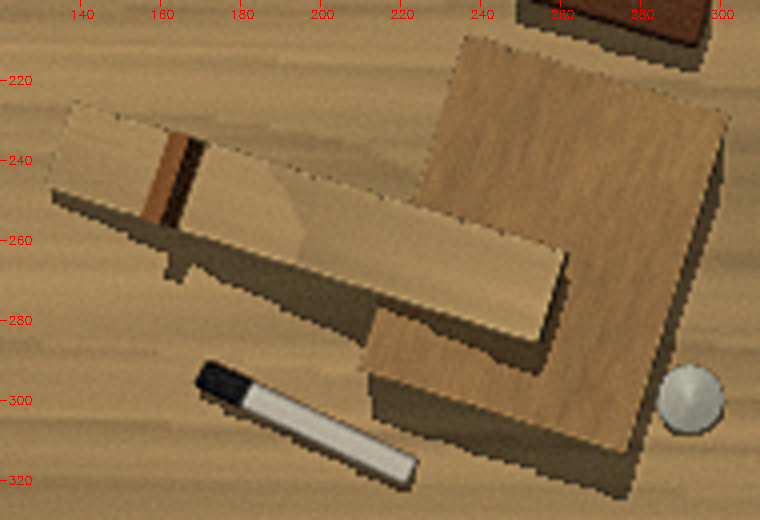

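View pics/zs_bin.png

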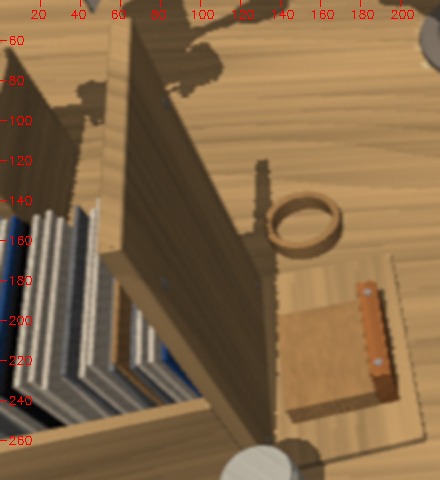

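View pics/zs_board.png

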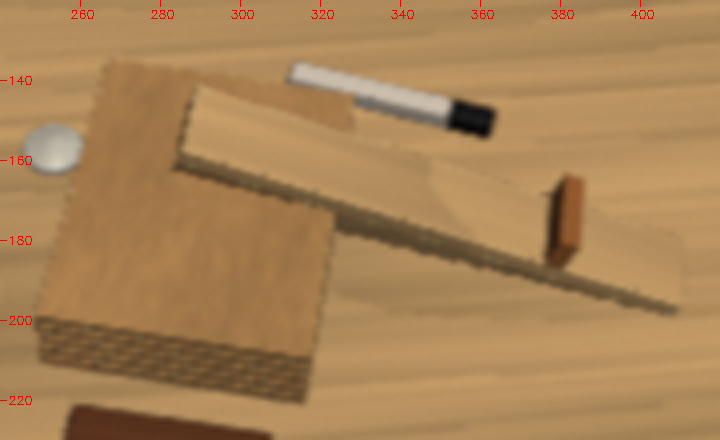

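```bash
cat > h.py <<'E'
import numpy as np, cv2
from scipy.spatial.transform import Rotation as R
from scipy.optimize import least_squares
from plant import bot, viewer, find_in, spot_point
def proj(cam,P):
    m=viewer.camera_model(cam) if isinstance(cam,str) else cam
    K=np.array([[m["fx"],0,m["cx"]],[0,m["fy"],m["cy"]],[0,0,1.]])
    return cv2.projectPoints(np.asarray(P,float).reshape(-1,3),np.array(m["rvec"],float),np.array(m["tvec"],float),K,None)[0][:,0]
def frame(x,y,yaw): return R.from_euler('z',yaw),np.array([x,y,0])
E
python3 - <<'E'
from h import *
obs=[("top",[(0,125,360),(459.3,127.7)]),("top",[(0,-125,360),(487.3,278.3)]),("top",[(0,125,12),(403.3,172.3)]),
("top",[(-150,125,12),(338.3,180.7)]),("top",[(-150,-125,12),(355.7,291.7)]),
("scene",[(0,-125,360),(65,50)]),("scene",[(0,125,360),(61,165)]),("scene",[(-150,-125,12),(194,166.5)]),("scene",[(-150,125,12),(212.5,259)])]
st=[("top",60,(362.7,195.3)),("top",-60,(370.3,249.7)),("scene",-60,(178.5,182)),("scene",60,(186.5,227.5))]
cm={n:viewer.camera_model(n) for n in("top","scene")}
def f(p):
    r,t=frame(*p[:3]); e=[]
    for c,(P,u) in obs: e+=list(proj(cm[c],r.apply(P)+t)[0]-u)
    for c,y,u in st: e+=list(proj(cm[c],r.apply((p[3],p[4]+y,70))+t)[0]-u)
    return np.array(e)
s=least_squares(f,[550,-300,-1.57,-120,0],loss="soft_l1"); print(s.x.round(3)); print(f(s.x).reshape(-1,2).round(1).tolist())
b=[("top",(150,25,12),(261.75,263)),("top",(150,-25,12),(254.5,285.25)),("top",(-150,25,12),(138.75,225.75)),("top",(-150,-25,12),(133,247.5)),
("scene",(150,-25,12),(290,141.5)),("scene",(150,25,12),(285,157.5)),("scene",(-150,-25,12),(410,178.75)),("scene",(-150,25,12),(409.5,196.25))]
def g(p,full=True):
    r=R.from_euler('ZYX',[p[2],p[4],0]);t=np.array([p[0],p[1],p[3]])
    return np.concatenate([proj(cm[c],r.apply(P)+t)[0]-u for c,P,u in b])
s=least_squares(g,[500,0,-1.6,36,-.244]); print(s.x.round(3)); print(g(s.x).reshape(-1,2).round(1).tolist())
p=s.x;r=R.from_euler('ZYX',[p[2],p[4],0]);print(r.as_matrix().round(3), [ (r.apply(q)+p[[0,1,3]]).round(1).tolist() for q in [(-150,0,0),(20,0,6),(150,0,0)]])
E
```

```text
[ 550.697 -270.607   -1.414 -114.042   16.203]
[[-1.1, -3.1], [1.0, 0.3], [-1.0, -0.2], [-0.5, -0.2], [-0.6, -1.5], [-0.3, -1.9], [-1.0, -0.9], [0.6, -0.1], [-0.9, -0.9], [-1.4, -0.5], [0.0, 0.1], [-0.1, -0.9], [-0.9, 0.2]]
[ 4.71677e+02  2.10073e+02 -1.84500e+00  3.43850e+01 -2.55000e-01]
[[-0.6, -0.6], [-0.4, 0.3], [-0.4, 0.3], [-2.1, -0.2], [-1.8, -0.6], [-0.7, 0.1], [-0.6, 0.8], [-0.4, 0.5]]
[[-0.262  0.963  0.068]
 [-0.932 -0.271  0.242]
 [ 0.252 -0.     0.968]] [[511.0, 349.8, -3.4], [466.8, 192.9, 45.2], [432.3, 70.3, 72.2]]
```

```bash
python3 - <<'E'
from h import *
print([a for a in dir(bot) if a[0]!='_'],bot.finger_overhang)
# tool pick target
for name,th in (("vert",0),):
    pass
o=bot.get_obs(); print(R.from_euler('xyz',o["tcp_rot"]).as_matrix().round(3))
E
```

```text
['Unreachable', 'close_job', 'finger_overhang', 'get_obs'] 22.0
[[-0.892  0.     0.452]
 [-0.452 -0.    -0.892]
 [ 0.    -1.     0.   ]]
```

```bash
cat >> h.py <<'E'
from scipy.spatial.transform import Slerp
def cur():
    o=bot.get_obs(); return np.array(o["tool_pos"]),R.from_euler('xyz',o["tcp_rot"]),o
def plan(wps,op,p0=None,R0=None):
    """wps: list of (pos, Rot, nrows)"""
    p,r,_=cur() if p0 is None else (p0,R0,0)
    rows=[]
    for P,Q,n in wps:
        P=np.array(P,float)
        for k in range(n):
            f=1/(n-k)
            d=r.inv().apply((P-p)*f).round(1); w=np.degrees(((r.inv()*Q).as_rotvec()*f)).round(1)
            rows.append([d.tolist(),w.tolist(),op])
            p=p+r.apply(d); r=r*R.from_rotvec(np.radians(w))
    print(str(rows).replace(' ',''),len(rows)); print("end",p.round(1),r.as_euler('xyz').round(3))
    return p,r
def toolR(y,z):
    y=np.array(y,float);y/=np.linalg.norm(y);z=np.array(z,float);z-=y*(z@y);z/=np.linalg.norm(z)
    return R.from_matrix(np.array([np.cross(y,z),y,z]).T)
E
python3 - <<'E'
from h import *
p,r,_=cur()
by=[.963,-.271,0]
Q=toolR([0,0,-1],by)
h=Slerp([0,1],R.concatenate([r,Q]))
plan([((290,-270,250),r,4),((440,10,230),h(.5),6),((467,193,130),Q,5)],90)
E
```

```text
[[[-34.2,-0.3,-38.3],[0.0,0.0,0.0],90],[[-34.2,-0.3,-38.3],[0.0,0.0,0.0],90],[[-34.1,-0.3,-38.3],[0.0,0.0,0.0],90],[[-34.2,-0.4,-38.2],[0.0,0.0,0.0],90],[[-43.4,3.3,-30.3],[-0.0,-4.0,0.0],90],[[-45.4,3.3,-27.2],[-0.0,-3.9,0.0],90],[[-47.1,3.4,-24.1],[-0.0,-4.0,0.0],90],[[-48.7,3.3,-20.8],[-0.0,-3.9,0.0],90],[[-50.0,3.4,-17.4],[-0.0,-4.0,0.0],90],[[-51.2,3.3,-13.8],[-0.0,-3.9,0.0],90],[[-31.7,20.0,-19.1],[-0.0,-4.7,0.0],90],[[-33.1,20.0,-16.4],[-0.0,-4.8,0.0],90],[[-34.4,20.0,-13.6],[-0.0,-4.7,0.0],90],[[-35.4,20.0,-10.7],[-0.0,-4.8,0.0],90],[[-36.2,20.0,-7.8],[-0.0,-4.7,0.0],90]] 15
end [467. 193. 130.] [-1.571 -0.    -1.846]
```

{"op": "send_rows", "data": {"moves": [[[-34,0,-38],[0,0,0],90],[[-34,0,-38],[0,0,0],90],[[-34,0,-38],[0,0,0],90],[[-34,0,-38],[0,0,0],90],[[-43,3,-30],[0,-4,0],90],[[-45,3,-27],[0,-4,0],90],[[-47,3,-24],[0,-4,0],90],[[-49,3,-21],[0,-4,0],90],[[-50,3,-17],[0,-4,0],90],[[-51,3,-14],[0,-4,0],90],[[-32,20,-19],[0,-4.7,0],90],[[-33,20,-16],[0,-4.7,0],90],[[-34,20,-14],[0,-4.7,0],90],[[-35,20,-11],[0,-4.7,0],90],[[-36,20,-8],[0,-4.7,0],90]]}}

```text
time: 2.68
tool_pos: [471.2, 209.2, 129.5]
tcp_rot: [-1.556, -0.001, -1.822]
contact_force: [-0.2, -0.5, 0.1]
grip_width: 90.5
```

```bash
python3 - <<'E'
from h import *
o=bot.get_obs(); m=viewer.camera_model("wrist"); im=viewer.capture("wrist")
print({k:np.round(v,4) for k,v in o.items()})
# predicted grip pt & board corners
p=np.array([471.68,210.07,-1.845,34.385,-.255]);r=R.from_euler('ZYX',[p[2],p[4],0]);t=p[[0,1,3]]
for q in [(20,0,12),(20,25,12),(20,-25,12),(150,25,12),(150,-25,12),(-64,25,12),(-64,-25,12)]:
    u=proj(m,r.apply(q)+t)[0]; print(q,u.round(0)); cv2.circle(im,(int(u[0]),int(u[1])),3,(0,0,255),1)
cv2.imwrite("pics/w1.png",im)
E
```

```text
{'time': np.float64(2.675), 'joint_positions': array([ 0.2737,  0.4496,  1.723 , -0.0099,  0.9567,  0.5309]), 'dq': array([ 0.5723,  0.4601, -0.2242, -0.0124, -0.2456, -0.0982]), 'tau': array([ -1.9053, -46.7665, -18.6501,   0.1288,   0.3807,   0.1437]), 'tool_pos': array([471.2259, 209.1802, 129.5243]), 'tcp_rot': array([-1.5561e+00, -8.0000e-04, -1.8224e+00]), 'contact_force': array([-0.1745, -0.5018,  0.0645]), 'moment': array([-0.011 , -0.1033,  0.0007]), 'grip_width': np.float64(90.5007)}
(20, 0, 12) [282. 250.]
(20, 25, 12) [319. 251.]
(20, -25, 12) [244. 249.]
(150, 25, 12) [315. 444.]
(150, -25, 12) [241. 443.]
(-64, 25, 12) [322. 123.]
(-64, -25, 12) [246. 121.]
```

View pics/w1.png

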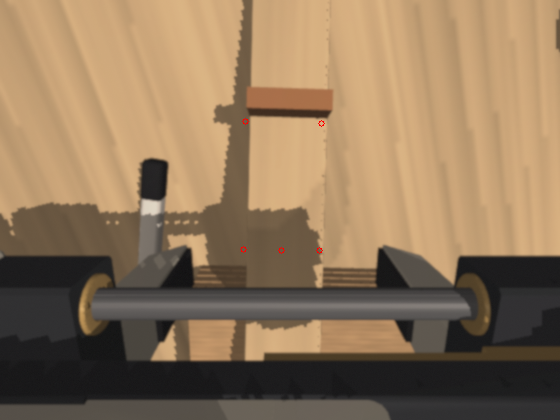

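The wrist picture shows the board edges at columns 247 and 325, with the ledge at rows 88–117. That agrees with the fit to within about 2.5 mm. I'll descend with a narrowed opening.

```bash
python3 - <<'E'
from h import *
Q=toolR([0,0,-1],[.963,-.271,0])
plan([((469,192,130),Q,2),((469,192,48),Q,4)],72)
E
```

```text
[[[10.0,-1.4,1.9],[-0.3,0.8,0.0],72],[[10.0,-1.5,1.9],[-0.4,0.8,0.0],72],[[0.0,20.5,0.0],[0.0,-0.0,0.0],72],[[0.0,20.5,0.0],[0.0,-0.0,0.0],72],[[0.0,20.5,0.0],[0.0,-0.0,0.0],72],[[0.0,20.5,0.1],[0.0,-0.0,0.0],72]] 6
end [469. 192.  48.] [-1.571 -0.    -1.846]
```

{"op": "send_rows", "data": {"moves": [[[10,-1.4,1.9],[-0.3,0.8,0],72],[[10,-1.4,1.9],[-0.3,0.8,0],72],[[0,0,0],[0,0,0],72],[[0,20,0],[0,0,0],72],[[0,20,0],[0,0,0],72],[[0,15,0],[0,0,0],72],[[0,0,0],[0,0,0],72]]}}

```text
time: 3.6
tool_pos: [471.3, 186.3, 77.4]
tcp_rot: [-1.565, 0.002, -1.856]
contact_force: [-0.3, 0.1, 0.9]
grip_width: 72.3
```

```bash
python3 - <<'E'
from h import *
o=bot.get_obs(); m=viewer.camera_model("wrist"); im=viewer.capture("wrist")
print({k:np.round(v,4) for k,v in o.items()})
p=np.array([471.68,210.07,-1.845,34.385,-.255]);r=R.from_euler('ZYX',[p[2],p[4],0]);t=p[[0,1,3]]
for q in [(20,0,12),(20,25,12),(20,-25,12),(-64,25,12),(-64,-25,12)]:
    u=proj(m,r.apply(q)+t)[0]; cv2.circle(im,(int(u[0]),int(u[1])),3,(0,0,255),1)
cv2.imwrite("pics/w2.png",im)
Q=toolR([0,0,-1],[.963,-.271,0])
plan([((469,192,48),Q,2)],72)
E
```

```text
{'time': np.float64(3.6), 'joint_positions': array([ 2.2580e-01,  5.1560e-01,  1.7934e+00, -1.5000e-03,  8.2620e-01,
        5.1240e-01]), 'dq': array([-0.0098, -0.0241, -0.0167,  0.0002,  0.004 ,  0.0018]), 'tau': array([ 7.32000e-02, -4.40707e+01, -1.71776e+01,  6.19000e-02,
       -2.30400e-01,  1.20000e-03]), 'tool_pos': array([471.2514, 186.2906,  77.3907]), 'tcp_rot': array([-1.5646,  0.0022, -1.8565]), 'contact_force': array([-0.325 ,  0.0693,  0.9289]), 'moment': array([ 0.067 , -0.0414,  0.0412]), 'grip_width': np.float64(72.2901)}
[[[-2.2,15.0,-2.2],[-0.2,-0.3,-0.1],72],[[-2.3,15.0,-2.1],[-0.2,-0.3,-0.1],72]] 2
end [469. 192.  48.] [-1.570e+00 -1.000e-03 -1.846e+00]
```

View pics/w2.png

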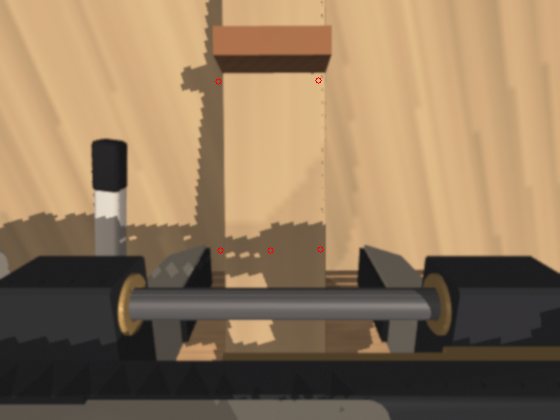

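{"op": "send_rows", "data": {"moves": [[[-2.3,15,-2.2],[-0.2,-0.3,0],72],[[-2.3,15,-2.2],[-0.2,-0.3,0],72],[[0,0,0],[0,0,0],72]]}}

```text
time: 4.03
tool_pos: [469.7, 192.3, 47.5]
tcp_rot: [-1.569, 0.004, -1.846]
contact_force: [0.7, 0.7, 0.1]
grip_width: 72.2
```

```bash
python3 - <<'E'
from h import *
o=bot.get_obs();im=viewer.capture("wrist")
print({k:np.round(v,4) for k,v in o.items()})
cv2.imwrite("pics/w3.png",im)
E
```

```text
{'time': np.float64(4.025), 'joint_positions': array([0.236 , 0.5665, 1.812 , 0.0037, 0.7592, 0.5087]), 'dq': array([-0.002 , -0.0131, -0.0108, -0.0004, -0.0008,  0.0024]), 'tau': array([-2.21000e-02, -4.55339e+01, -1.59693e+01,  9.00000e-02,
       -1.97600e-01, -7.80000e-03]), 'tool_pos': array([469.6508, 192.291 ,  47.4606]), 'tcp_rot': array([-1.5686,  0.0041, -1.8462]), 'contact_force': array([0.6564, 0.684 , 0.1473]), 'moment': array([-0.0137, -0.0294, -0.0224]), 'grip_width': np.float64(72.2381)}
```

View pics/w3.png

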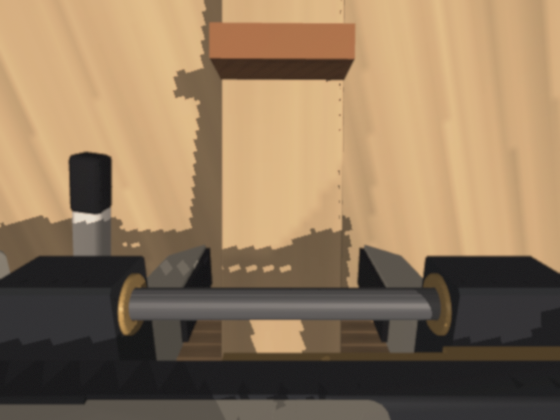

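The board sits at columns 222–342, centred between the fingers (210–360). Closing now.

{"op": "send_rows", "data": {"moves": [[[0,0,0],[0,0,0],44],[[0,0,0],[0,0,0],44],[[0,0,0],[0,0,0],44],[[0,0,0],[0,0,0],44],[[0,0,0],[0,0,0],44],[[0,0,0],[0,0,0],44]]}}

```text
time: 4.82
tool_pos: [470.4, 192.5, 48.6]
tcp_rot: [-1.567, 0.005, -1.846]
contact_force: [0.1, 0.4, -1.3]
grip_width: 49.6
```

```bash
python3 - <<'E'
from h import *
o=bot.get_obs()
print({k:np.round(v,3) for k,v in o.items()})
# lift: straight up 60 then plan the pose
yb=-1.414; a=np.array([np.cos(yb),np.sin(yb),0]); 
bz=R.from_euler('z',yb)
# board in tool (from fit incl +2.3mm y)
p=np.array([471.68,210.07,-1.845,34.385,-.255]);rb=R.from_euler('ZYX',[p[2],-np.radians(14),0])
P,Rt,_=cur()
rel=Rt.inv()*rb; print("board rot in tool",rel.as_matrix().round(3))
E
```

```text
{'time': np.float64(4.825), 'joint_positions': array([0.236, 0.565, 1.811, 0.004, 0.76 , 0.509]), 'dq': array([ 0.001, -0.   ,  0.001,  0.001, -0.002,  0.001]), 'tau': array([-5.6000e-02, -4.6639e+01, -1.6388e+01,  4.6000e-02,  1.0000e-03,
       -0.0000e+00]), 'tool_pos': array([470.416, 192.493,  48.57 ]), 'tcp_rot': array([-1.567,  0.005, -1.846]), 'contact_force': array([ 0.125,  0.405, -1.293]), 'moment': array([-0.013, -0.052,  0.014]), 'grip_width': np.float64(49.621)}
board rot in tool [[ 0.969 -0.001 -0.247]
 [-0.247  0.004 -0.969]
 [ 0.002  1.     0.004]]
```

```bash
cat >> h.py <<'E'
YB=-1.414; BP=np.array([550.7,-270.6,0.]); RB=R.from_euler('z',YB)
_p=np.array([471.68,210.07,-1.845]); _rb=R.from_euler('ZYX',[_p[2],-np.radians(14),0]); _tb=np.array([_p[0]+2.3*.963,_p[1]-2.3*.271,36.3])
_pt=np.array([470.4,192.5,48.6]);_rt=R.from_euler('xyz',[-1.567,.005,-1.846])
RELR=_rb.inv()*_rt; RELT=_rb.inv().apply(_pt-_tb)   # tool in board
def toolpose(xf,y,zf,th):
    """board with FRONT lower foot edge at bay x=xf, back foot edge at bay z=zf, lean th deg"""
    t=np.radians(th);u=np.array([np.cos(t),0,np.sin(t)])
    o=np.array([xf+12*np.sin(t),y,zf])+150*u
    Rb=RB*R.from_euler('y',-t)
    return RB.apply(o)+BP+Rb.apply(RELT), Rb*RELR
def boardpose(p=None,r=None):
    if p is None: p,r,_=cur()
    Rb=r*RELR.inv(); o=p-Rb.apply(RELT)
    f=lambda q: RB.inv().apply(o+Rb.apply(q)-BP)
    M=(RB.inv()*Rb).as_matrix()
    return dict(foot_front=f([-150,0,12]).round(1),foot_back=f([-150,0,0]).round(1),top=f([150,0,0]).round(1),lean=np.degrees(np.arctan2(M[2,0],M[0,0])).round(2),roll=np.degrees(M[2,1]).round(2),yaw=np.degrees(np.arctan2(M[1,0],M[0,0])).round(2), yawy=np.degrees(np.arctan2(-M[0,1],M[1,1])).round(2))
E
python3 - <<'E'
from h import *
print("rel",RELT.round(1)); print(boardpose())
T1=toolpose(-104,3,130,74); print(T1[0].round(1),T1[1].as_matrix().round(2))
p,r,_=cur()
S=Slerp([0,1],R.concatenate([r,T1[1]]))
d=T1[1]*r.inv(); print(np.degrees(d.magnitude()))
plan([(p+[0,0,100],r,4),((500,60,260),S(.45),6),((T1[0]+RB.apply([-60,0,0])),S(.9),6)],44)
E
```

```text
rel [19.7  1.2  7.8]
{'foot_front': array([-621. ,   61.1,   11.6]), 'foot_back': array([-618.4,   59.9,   -0. ]), 'top': array([-353.9,  -61.7,   72.5]), 'lean': np.float64(15.34), 'roll': np.float64(0.02), 'yaw': np.float64(-24.7), 'yawy': np.float64(-24.7)}
[ 546.6 -217.5  295.3] [[ 0.08  0.14  0.99]
 [-0.5  -0.85  0.16]
 [ 0.86 -0.5   0.  ]]
64.44555984476683
[[[-0.1,-25.0,0.1],[0.0,0.0,0.0],44],[[-0.1,-25.0,0.1],[0.0,0.0,0.0],44],[[-0.2,-25.0,0.1],[0.0,0.0,0.0],44],[[-0.1,-25.0,0.1],[0.0,0.0,0.0],44],[[19.8,-18.6,10.8],[1.0,-1.7,-4.4],44],[[21.5,-16.9,10.5],[1.0,-1.7,-4.4],44],[[23.0,-15.0,10.1],[0.9,-1.7,-4.4],44],[[24.4,-13.0,9.7],[1.0,-1.7,-4.4],44],[[25.6,-10.9,9.1],[0.9,-1.7,-4.5],44],[[26.6,-8.6,8.6],[1.0,-1.7,-4.4],44],[[34.3,11.3,9.4],[1.0,-1.7,-4.4],44],[[33.6,14.1,8.2],[1.0,-1.7,-4.4],44],[[32.7,16.7,7.0],[0.9,-1.7,-4.4],44],[[31.5,19.3,5.7],[1.0,-1.7,-4.4],44],[[30.0,21.8,4.5],[0.9,-1.7,-4.5],44],[[28.4,24.1,3.3],[1.0,-1.7,-4.4],44]] 16
end [ 537.3 -158.2  295.3] [-1.529 -0.938 -1.485]
```

{"op": "send_rows", "data": {"moves": [[[0,-10,0],[0,0,0],44],[[0,-20,0],[0,0,0],44],[[0,-25,0],[0,0,0],44],[[0,-25,0],[0,0,0],44],[[0,-25,0],[0,0,0],44],[[20,-18.5,11],[1,-1.7,-4.4],44],[[21.5,-17,10.5],[1,-1.7,-4.4],44],[[23,-15,10],[1,-1.7,-4.4],44],[[24.5,-13,9.7],[1,-1.7,-4.4],44],[[25.5,-11,9],[1,-1.7,-4.4],44],[[26.5,-8.5,8.5],[1,-1.7,-4.4],44],[[0,0,0],[0,0,0],44]]}}

```text
time: 6.32
tool_pos: [498.3, 56.0, 279.6]
tcp_rot: [-1.493, -0.476, -1.683]
contact_force: [-0.5, -0.3, -2.0]
grip_width: 49.8
```

```bash
python3 - <<'E'
from h import *
p,r,o=cur()
print({k:np.round(o[k],3) for k in("joint_positions","contact_force","moment","grip_width","tool_pos","tcp_rot")}); print(boardpose())
cv2.imwrite("pics/s4.png",viewer.capture("scene"))
cv2.imwrite("pics/w4.png",viewer.capture("wrist"))
T1=toolpose(-104,3,130,74)
S=Slerp([0,1],R.concatenate([r,T1[1]]))
plan([(T1[0]+RB.apply([-60,0,0]),S(.9),7)],44)
E
```

```text
{'joint_positions': array([ 0.229,  0.349,  1.522, -0.483,  1.384,  0.441]), 'contact_force': array([-0.45 , -0.32 , -1.976]), 'moment': array([ 0.396, -0.087, -0.033]), 'grip_width': np.float64(49.756), 'tool_pos': array([498.32 ,  55.998, 279.59 ]), 'tcp_rot': array([-1.493, -0.476, -1.683])}
{'foot_front': array([-455.6,   35.1,  170.2]), 'foot_back': array([-447.7,   33.8,  161.2]), 'top': array([-232.5,  -30.8,  360.1]), 'lean': np.float64(42.74), 'roll': np.float64(3.71), 'yaw': np.float64(-16.73), 'yawy': np.float64(-13.43)}
[[[27.7,12.1,8.1],[0.9,-1.6,-4.1],44],[[26.9,14.2,7.2],[0.9,-1.6,-4.1],44],[[26.0,16.2,6.2],[0.9,-1.6,-4.1],44],[[25.0,18.1,5.2],[0.9,-1.6,-4.1],44],[[23.7,20.0,4.2],[0.8,-1.6,-4.1],44],[[22.3,21.6,3.2],[0.9,-1.6,-4.1],44],[[20.8,23.3,2.3],[0.8,-1.7,-4.0],44]] 7
end [ 537.2 -158.2  295.3] [-1.545 -0.986 -1.454]
```

View pics/s4.png

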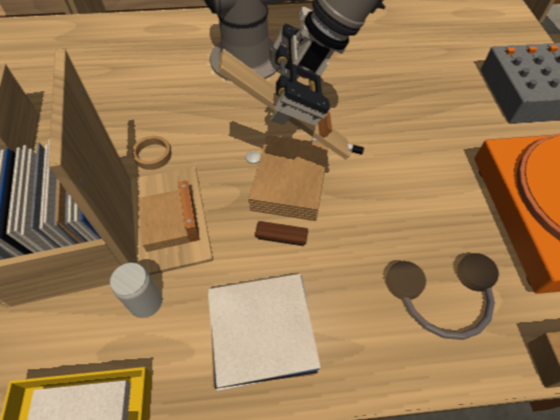

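View pics/w4.png

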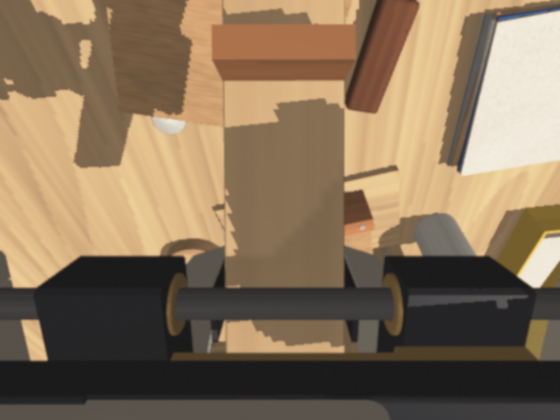

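The scene shows the board held steeply at (285,105) and everything else in place. The wrist view shows the board still square in the grip. Joint 4 is heading toward its −1 limit, so I'll fit the kinematics before going on.

```bash
cat > kin.py <<'E'
from h import *
D=[([-1.24799,.341967,1.524114,0,1.275394,-.145981],[237.2287,-468.3588,248.7531],[-1.570679,-1.7e-5,-2.672808]),
([.2258,.5156,1.7934,-.0015,.8262,.5124],[471.2514,186.2906,77.3907],[-1.5646,.0022,-1.8565]),
([.236,.5665,1.812,.0037,.7592,.5087],[469.6508,192.291,47.4606],[-1.5686,.0041,-1.8462]),
([.236,.565,1.811,.004,.76,.509],[470.416,192.493,48.57],[-1.567,.005,-1.846])]
D.append((list(np.array([.229,.349,1.522,-.483,1.384,.441])),[498.32,55.998,279.59],[-1.493,-.476,-1.683]))
rz=lambda a:R.from_euler('z',a); ry=lambda a:R.from_euler('y',a)
def fk(q,k):
    a1,lat,h,l2,e3,l3,l6,y6=k
    r=rz(q[0]); p=np.array([0,0,h])+r.apply([a1,lat,0])
    r=r*ry(q[1]); p=p+r.apply([0,0,l2]); r=r*ry(q[2]); p=p+r.apply([e3,0,l3])
    r=r*rz(q[3])*ry(q[4]); p=p+r.apply([0,0,l6]); 
    return p,r*rz(q[5]*S6+y6)
S6=1
def tr(r): # tool y = flange z ; tool axes (x,y,z): flange
    return r*R.from_matrix(np.array([[0,0,1],[1,0,0],[0,1,0]],float))
def res(k):
    e=[]
    for q,p,o in D:
        P,r=fk(q,k); T=R.from_euler('xyz',o)
        e+=list(P-p); e+=list(300*(tr(r).inv()*T).as_rotvec())
    return np.array(e)
def fit():
    global S6
    best=None
    for s6 in(1,-1):
        S6=s6
        for y in np.arange(4)*np.pi/2:
            for lat in(70,-70):
                s=least_squares(res,[0,lat,300,400,0,400,200,y],x_scale=[50,50,50,50,50,50,50,.1])
                if best is None or s.cost<best[0]: best=(s.cost,s.x,s6)
    S6=best[2]; return best
LO=np.array([-2.53,-.77,.04,-1,.28,-3.11]);HI=np.array([2.53,2.02,2.7,4.14,2.66,3.11])
def ik(P,T,k,n=30):
    best=None; rng=np.random.default_rng(0)
    for i in range(n):
        q0=LO+(HI-LO)*rng.random(6)
        def f(q):
            p,r=fk(q,k); return np.r_[p-P,300*(tr(r).inv()*T).as_rotvec()]
        s=least_squares(f,q0,bounds=(LO,HI),x_scale=1)
        if best is None or s.cost<best[0]-1e-6: best=(s.cost,s.x)
    return best
E
python3 - <<'E'
import kin
from kin import *
c,k,s=kin.fit(); print(c,k.round(3),s); print(res(k).reshape(-1,6).round(1))
for th in (74,70,65,60):
  for zf in (130,40):
    T=toolpose(-106,3,zf,th); b=ik(*T,k,12); print(th,zf,round(b[0],2),b[1].round(3))
E
```

```text
0.07067145610496388 [3.91000e-01 7.63910e+01 2.23144e+02 5.04508e+02 4.53830e+01 3.79287e+02
 2.95848e+02 3.14200e+00] 1
[[-0.1  0.1  0.   0.   0.   0. ]
 [ 0.   0.   0.   0.   0.1  0. ]
 [ 0.1  0.   0.1  0.   0.  -0. ]
 [-0.1  0.  -0.1  0.1 -0.2 -0. ]
 [ 0.2 -0.  -0.   0.1  0.1 -0. ]]
74 130 1033.76 [-0.109  0.396  1.608 -1.     1.143  0.203]
74 40 2120.87 [-0.111  0.516  1.643 -1.     1.089  0.322]
70 130 375.69 [-0.141  0.391  1.625 -1.     1.093  0.191]
70 40 1186.12 [-0.148  0.507  1.663 -1.     1.028  0.3  ]
65 130 12.51 [-0.18   0.389  1.648 -1.     1.03   0.18 ]
65 40 394.89 [-0.193  0.5    1.687 -1.     0.954  0.277]
60 130 0.0 [-0.232  0.387  1.625 -0.91   0.993  0.081]
60 40 28.43 [-0.236  0.498  1.71  -1.     0.881  0.26 ]
```

```bash
python3 - <<'E'
import kin, h
from kin import *
c,k,s=kin.fit()
R0=h.RELR
for d in (0,14,20,25,30):
  h.RELR=R.from_euler('y',-np.radians(d))*R0   # rotate about board y
  h.RELT=np.array([20,1,6])-3*h.RELR.apply([0,1,0])
  out=[]
  for th,zf in ((76,60),(74,14),(70,14),(70,60),(65,14)):
    T=toolpose(-106,3,zf,th); b=ik(*T,k,8); out.append((th,zf,round(b[0],1),b[1].round(2).tolist()))
  Tp=_rb*h.RELR
  pk=ik(_tb+_rb.apply(h.RELT),Tp,k,8) if True else 0
  print(d,"tool y in board",h.RELR.apply([0,1,0]).round(2),"pick tooly",Tp.apply([0,1,0]).round(2),round(pk[0],2),pk[1].round(2)); [print("  ",o) for o in out]
E
```

```text
Traceback (most recent call last):
NameError: name '_rb' is not defined
```

```bash
python3 - <<'E'
import kin, h
from kin import *
from h import _rb,_tb
c,k,s=kin.fit()
R0=h.RELR
for d in (-14,-20,-25,-30):
  h.RELR=R.from_euler('y',-np.radians(d))*R0   # rotate about board y
  h.RELT=np.array([20,1,6])-3*h.RELR.apply([0,1,0])
  out=[]
  for th,zf in ((76,60),(74,14),(70,14),(70,60),(65,14)):
    T=toolpose(-106,3,zf,th); b=ik(*T,k,8); out.append((th,zf,round(b[0],1),b[1].round(2).tolist()))
  Tp=_rb*h.RELR
  pk=ik(_tb+_rb.apply(h.RELT),Tp,k,8) if True else 0
  print(d,"tool y in board",h.RELR.apply([0,1,0]).round(2),"pick tooly",Tp.apply([0,1,0]).round(2),round(pk[0],2),pk[1].round(2)); [print("  ",o) for o in out]
E
```

```text
-14 tool y in board [-0.47  0.   -0.88] pick tooly [ 0.07  0.24 -0.97] 0.0 [0.1  0.53 1.93 0.4  0.63 0.06]
   (76, 60, np.float64(8.7), [-0.14, 0.44, 1.72, -1.0, 0.98, 0.29])
   (74, 14, np.float64(34.7), [-0.17, 0.5, 1.74, -1.0, 0.91, 0.33])
   (70, 14, np.float64(0.0), [-0.21, 0.49, 1.74, -0.95, 0.86, 0.26])
   (70, 60, np.float64(0.0), [-0.21, 0.43, 1.69, -0.88, 0.93, 0.15])
   (65, 14, np.float64(0.0), [-0.27, 0.49, 1.7, -0.82, 0.83, 0.11])
-20 tool y in board [-0.56  0.   -0.83] pick tooly [ 0.1   0.33 -0.94] 0.0 [ 0.04  0.53  1.98  0.61  0.61 -0.19]
   (76, 60, np.float64(0.0), [-0.18, 0.42, 1.69, -0.87, 0.96, 0.16])
   (74, 14, np.float64(0.0), [-0.2, 0.48, 1.73, -0.89, 0.87, 0.21])
   (70, 14, np.float64(0.0), [-0.25, 0.48, 1.7, -0.79, 0.85, 0.09])
   (70, 60, np.float64(0.0), [-0.25, 0.42, 1.65, -0.72, 0.94, -0.01])
   (65, 14, np.float64(0.0), [-0.32, 0.48, 1.66, -0.65, 0.85, -0.07])
-25 tool y in board [-0.63  0.   -0.77] pick tooly [ 0.12  0.41 -0.9 ] 0.0 [-0.02  0.54  2.01  0.78  0.62 -0.39]
   (76, 60, np.float64(0.0), [-0.22, 0.41, 1.66, -0.75, 0.96, 0.03])
   (74, 14, np.float64(0.0), [-0.24, 0.46, 1.7, -0.76, 0.87, 0.07])
   (70, 14, np.float64(0.0), [-0.29, 0.47, 1.67, -0.65, 0.86, -0.05])
   (70, 60, np.float64(0.0), [-0.29, 0.41, 1.61, -0.6, 0.95, -0.14])
   (65, 14, np.float64(0.0), [-0.35, 0.48, 1.63, -0.51, 0.87, -0.21])
-30 tool y in board [-0.7   0.   -0.72] pick tooly [ 0.14  0.48 -0.86] 0.0 [-0.07  0.55  2.04  0.94  0.66 -0.59]
   (76, 60, np.float64(0.0), [-0.26, 0.4, 1.63, -0.62, 0.97, -0.09])
   (74, 14, np.float64(0.0), [-0.28, 0.46, 1.67, -0.62, 0.88, -0.07])
   (70, 14, np.float64(0.0), [-0.33, 0.46, 1.63, -0.51, 0.89, -0.19])
   (70, 60, np.float64(0.0), [-0.33, 0.41, 1.58, -0.48, 0.99, -0.26])
   (65, 14, np.float64(0.0), [-0.39, 0.48, 1.59, -0.39, 0.91, -0.33])
```

```bash
python3 - <<'E'
from h import *
from h import _pt,_rt
plan([(_pt+[0,0,100],_rt,7),(_pt+[0,0,100],_rt,1),(_pt+[0,0,15],_rt,4)],44)
E
```

```text
[[[-25.3,7.4,-6.6],[-0.9,1.5,3.9],44],[[-24.5,9.2,-7.1],[-0.9,1.5,3.9],44],[[-23.6,10.9,-7.6],[-0.9,1.5,3.9],44],[[-22.6,12.6,-8.0],[-0.9,1.4,3.8],44],[[-21.6,14.2,-8.4],[-0.9,1.5,3.9],44],[[-20.3,15.8,-8.7],[-0.9,1.4,3.8],44],[[-19.0,17.3,-8.9],[-0.8,1.5,3.9],44],[[0.0,-0.0,0.0],[0.0,-0.0,-0.0],44],[[0.1,21.2,-0.1],[0.0,-0.0,-0.0],44],[[0.1,21.3,-0.1],[0.0,-0.0,-0.0],44],[[0.1,21.2,-0.1],[0.0,-0.0,-0.0],44],[[0.2,21.3,-0.0],[0.0,-0.0,-0.0],44]] 12
end [470.4 192.5  63.6] [-1.567  0.006 -1.846]
```

{"op": "send_rows", "data": {"moves": [[[-25,7.5,-6.6],[-0.9,1.5,3.9],44],[[-24.5,9,-7],[-0.9,1.5,3.9],44],[[-23.5,11,-7.6],[-0.9,1.5,3.9],44],[[-22.5,12.6,-8],[-0.9,1.5,3.9],44],[[-21.5,14,-8.4],[-0.9,1.5,3.9],44],[[-20,16,-8.7],[-0.9,1.5,3.9],44],[[-19,17,-9],[-0.9,1.5,3.9],44],[[0,0,0],[0,0,0],44],[[0,0,0],[0,0,0],44]]}}

```text
time: 7.55
tool_pos: [465.8, 200.9, 143.3]
tcp_rot: [-1.582, 0.03, -1.863]
contact_force: [0.6, 0.6, -1.6]
grip_width: 49.4
```

```bash
python3 - <<'E'
from h import *
from h import _pt,_rt
print(bot.get_obs()["joint_positions"].round(3))
plan([(_pt+[0,0,60],_rt,2),(_pt+[0,0,8],_rt,4)],44)
E
```

```text
[0.237 0.419 1.73  0.038 0.989 0.508]
[[[3.9,17.2,3.6],[0.4,-0.5,-0.7],44],[[3.7,17.3,3.5],[0.5,-0.5,-0.7],44],[[0.1,13.0,-0.1],[-0.0,0.0,-0.0],44],[[0.0,13.0,-0.0],[-0.0,0.0,-0.0],44],[[0.1,13.0,-0.1],[-0.0,0.0,-0.0],44],[[0.0,13.0,-0.0],[-0.0,0.0,-0.0],44]] 6
end [470.4 192.5  56.6] [-1.566  0.005 -1.845]
```

{"op": "send_rows", "data": {"moves": [[[3.9,17,3.6],[0.4,-0.5,-0.7],44],[[3.8,17,3.6],[0.4,-0.5,-0.7],44],[[0,13,0],[0,0,0],44],[[0,13,0],[0,0,0],44],[[0,13,0],[0,0,0],44],[[0,6,0],[0,0,0],44],[[0,0,0],[0,0,0],44]]}}

```text
time: 8.43
tool_pos: [473.7, 192.1, 64.1]
tcp_rot: [-1.562, 0.006, -1.844]
contact_force: [0.2, -0.1, -1.8]
grip_width: 49.7
```

```bash
python3 - <<'E'
from h import *
from h import _pt,_rt
print(bot.get_obs()["contact_force"],boardpose())
plan([(_pt,_rt,3)],44)
E
```

```text
[ 0.1574727  -0.09647216 -1.77203871] {'foot_front': array([-620.2,   64.3,   27.3]), 'foot_back': array([-617.5,   63.1,   15.6]), 'top': array([-353. ,  -58.4,   88. ]), 'lean': np.float64(15.3), 'roll': np.float64(0.3), 'yaw': np.float64(-24.68), 'yawy': np.float64(-24.6)}
[[[0.2,5.2,-1.1],[-0.1,0.0,-0.0],44],[[0.2,5.1,-1.2],[-0.1,0.0,-0.0],44],[[0.2,5.2,-1.1],[-0.1,0.1,-0.0],44]] 3
end [470.4 192.5  48.6] [-1.567  0.006 -1.846]
```

{"op": "send_rows", "data": {"moves": [[[0,5,-1.1],[0,0,0],44],[[0,5,-1.1],[0,0,0],44],[[0,3.5,-1.1],[0,0,0],44],[[0,0,0],[0,0,0],44]]}}

```text
time: 8.93
tool_pos: [470.9, 193.3, 50.4]
tcp_rot: [-1.56, 0.006, -1.844]
contact_force: [0.7, -0.2, -1.8]
grip_width: 49.9
```

{"op": "send_rows", "data": {"moves": [[[0,2,0],[0,0,0],44],[[0,0.5,0],[0,0,0],44],[[0,0,0],[0,0,0],44]]}}

```text
time: 9.3
tool_pos: [471.2, 193.4, 48.4]
tcp_rot: [-1.56, 0.007, -1.844]
contact_force: [-0.3, 1.2, -0.4]
grip_width: 49.7
```

```bash
cat >> h.py <<'E'
def regrip():
    rr=R.from_euler('y',np.radians(20))*RELR
    rt=np.array([20,0,6.])-3*rr.apply([0,1,0])
    return rr,rt
E
python3 - <<'E'
from h import *
from h import _rb,_tb
rr,rt=regrip()
Q=_rb*rr; P=_tb+_rb.apply(rt); print(P,Q.apply([0,1,0]))
p,r,_=cur(); print((p-3*0))
plan([(p,r,4),(P,Q,5)],72)
E
```

```text
[468.74058078 191.16489339  49.77410823] [ 0.09754112  0.33272629 -0.93796532]
[471.19780974 193.37166874  48.37692385]
[[[0.0,0.0,0.0],[0.0,0.0,0.0],72],[[0.0,0.0,0.0],[0.0,0.0,0.0],72],[[0.0,0.0,0.0],[0.0,0.0,0.0],72],[[0.0,0.0,0.0],[0.0,0.0,0.0],72],[[0.6,-0.3,-0.4],[-0.1,0.0,4.0],72],[[0.5,-0.3,-0.3],[-0.1,0.1,4.0],72],[[0.5,-0.4,-0.4],[-0.1,0.0,4.0],72],[[0.5,-0.4,-0.3],[-0.1,0.1,3.9],72],[[0.4,-0.4,-0.4],[-0.0,0.0,4.0],72]] 9
end [468.7 191.2  49.8] [-1.567  0.354 -1.846]
```

{"op": "send_rows", "data": {"moves": [[[0,0,0],[0,0,0],72],[[0,0,0],[0,0,0],72],[[0,0,0],[0,0,0],72],[[0.5,-0.3,-0.4],[0,0,4],72],[[0.5,-0.3,-0.4],[0,0,4],72],[[0.5,-0.3,-0.4],[0,0,4],72],[[0.5,-0.4,-0.4],[0,0,4],72],[[0.5,-0.4,-0.4],[0,0,4],72],[[0,0,0],[0,0,0],72]]}}

```text
time: 10.42
tool_pos: [470.2, 191.7, 50.6]
tcp_rot: [-1.554, 0.367, -1.838]
contact_force: [-0.7, -0.9, -0.2]
grip_width: 71.7
```

```bash
python3 - <<'E'
from h import *
from h import _rb,_tb
rr,rt=regrip()
print(bot.get_obs()["contact_force"],bot.get_obs()["joint_positions"].round(2))
plan([(_tb+_rb.apply(rt),_rb*rr,2)],72)
m=viewer.camera_model("wrist");im=viewer.capture("wrist")
for q in [(20,25,12),(20,-25,12),(-64,25,12),(-64,-25,12)]:
    u=proj(m,_rb.apply(q)+_tb)[0]; cv2.circle(im,(int(u[0]),int(u[1])),3,(0,0,255),1)
cv2.imwrite("pics/w5.png",im)
E
```

```text
[-0.73332897 -0.87564402 -0.21988117] [ 0.03  0.52  1.99  0.64  0.6  -0.23]
[[[0.6,0.2,-0.6],[-0.3,0.2,-0.4],72],[[0.5,0.3,-0.7],[-0.3,0.2,-0.4],72]] 2
end [468.7 191.2  49.8] [-1.567  0.353 -1.846]
```

View pics/w5.png

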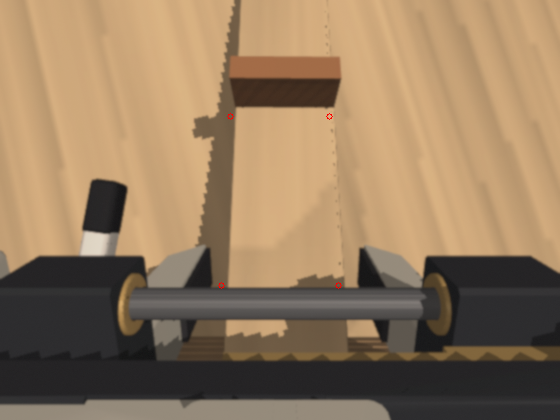

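The board rests as before, centred at column 285 between the fingers. The ledge foot shows about 10 px beyond the prediction, so the grip is at board x of about 24–25. Closing again.

{"op": "send_rows", "data": {"moves": [[[0.5,0.2,-0.4],[-0.3,0.2,-0.4],72],[[0,0,0],[0,0,0],44],[[0,0,0],[0,0,0],44],[[0,0,0],[0,0,0],44],[[0,0,0],[0,0,0],44],[[0,0,0],[0,0,0],44]]}}

```text
time: 11.22
tool_pos: [470.5, 192.8, 50.8]
tcp_rot: [-1.558, 0.357, -1.838]
contact_force: [-0.2, 0.1, -0.1]
grip_width: 49.7
```

```bash
cat > new.py <<'E'
import h
from h import *
import json
_o=json.load(open("grip.json"))
_rtn=R.from_euler('xyz',_o["r"]); _ptn=np.array(_o["p"])
h.RELR=R.from_euler('ZYX',[_rtn.as_euler('xyz')[2]*0+_o["byaw"],-np.radians(14),0]).inv()*_rtn
_t=h.RELR.apply([0,1,0])
h.RELT=np.array([24.5,0,6.])-3*_t
E
python3 - <<'E'
from h import *
import json
p,r,o=cur()
z=r.apply([0,0,1]); byaw=np.arctan2(z[1],z[0])-np.pi/2
print(o["joint_positions"].round(3),o["contact_force"].round(1),o["grip_width"],byaw)
json.dump(dict(p=p.tolist(),r=o["tcp_rot"].tolist(),byaw=float(byaw)),open("grip.json","w"))
E
python3 - <<'E'
from new import *
from kin import ik,fit
print(h.RELT,h.RELR.as_matrix().round(3),boardpose())
c,k,s=fit()
p,r,_=cur()
T1=toolpose(-104,3,120,74); print(T1[0].round(1)); 
S=Slerp([0,1],R.concatenate([r,T1[1]]))
W=[(p+[0,0,100],r,5),((500,60,260),S(.4),7),(T1[0]+RB.apply([-60,0,0]),S(.9),8)]
for w in W+[(T1[0],T1[1],0)]: b=ik(w[0],w[1],k,6); print(round(b[0],2),b[1].round(2))
plan(W,44)
E
```

```text
[ 0.04   0.526  1.977  0.617  0.605 -0.198] [-0.2  0.1 -0.1] 49.74440757613695 -1.842632904824768
[26.19727487 -0.03336576  8.47348838] [[ 0.825 -0.566  0.003]
 [ 0.004  0.011  1.   ]
 [-0.566 -0.824  0.012]] {'foot_front': array([-626.5,   64.6,   11.6]), 'foot_back': array([-623.9,   63.4,   -0. ]), 'top': array([-359.1,  -57.6,   72.6]), 'lean': np.float64(15.33), 'roll': np.float64(0.0), 'yaw': np.float64(-24.56), 'yawy': np.float64(-24.56)}
[ 545.5 -218.7  291.7]
0.0 [0.04 0.35 1.89 0.46 0.84 0.01]
0.0 [ 0.01  0.27  1.6  -0.07  1.21  0.13]
0.0 [-0.15  0.32  1.58 -0.62  1.13 -0.02]
0.0 [-0.21  0.34  1.59 -0.75  1.05 -0.04]
[[[-7.0,-18.7,0.2],[0.0,0.0,0.0],44],[[-7.0,-18.7,0.2],[0.0,0.0,0.0],44],[[-7.0,-18.8,0.3],[0.0,0.0,0.0],44],[[-7.0,-18.7,0.2],[0.0,0.0,0.0],44],[[-6.9,-18.8,0.3],[0.0,0.0,0.0],44],[[10.6,-20.5,9.3],[0.2,-1.5,-3.4],44],[[12.1,-19.8,9.1],[0.2,-1.5,-3.4],44],[[13.5,-19.0,8.9],[0.2,-1.5,-3.3],44],[[14.8,-18.2,8.5],[0.3,-1.5,-3.4],44],[[16.0,-17.2,8.2],[0.2,-1.5,-3.3],44],[[17.2,-16.2,7.9],[0.2,-1.4,-3.4],44],[[18.4,-15.1,7.5],[0.3,-1.5,-3.3],44],[[27.0,-1.8,7.4],[0.2,-1.6,-3.7],44],[[27.3,-0.1,6.6],[0.3,-1.6,-3.7],44],[[27.4,1.7,5.9],[0.3,-1.6,-3.7],44],[[27.4,3.5,5.1],[0.2,-1.6,-3.7],44],[[27.2,5.3,4.3],[0.3,-1.6,-3.7],44],[[26.9,7.1,3.5],[0.2,-1.7,-3.6],44],[[26.6,8.8,2.7],[0.3,-1.6,-3.7],44],[[25.9,10.5,2.0],[0.2,-1.7,-3.6],44]] 20
end [ 536.1 -159.4  291.7] [-1.539 -0.587 -1.462]
```

{"op": "send_rows", "data": {"moves": [[[-4,-10,0],[0,0,0],44],[[-7,-19,0],[0,0,0],44],[[-7,-19,0],[0,0,0],44],[[-7,-19,0],[0,0,0],44],[[-7,-19,0],[0,0,0],44],[[10.5,-20,9],[0.2,-1.5,-3.4],44],[[12,-20,9],[0.2,-1.5,-3.4],44],[[13.5,-19,9],[0.2,-1.5,-3.4],44],[[15,-18,8.5],[0.2,-1.5,-3.4],44],[[16,-17,8],[0.2,-1.5,-3.4],44],[[17,-16,8],[0.2,-1.5,-3.4],44],[[18.5,-15,7.5],[0.2,-1.5,-3.4],44],[[0,0,0],[0,0,0],44]]}}

```text
time: 12.85
tool_pos: [495.2, 55.6, 263.9]
tcp_rot: [-1.512, -0.087, -1.671]
contact_force: [-0.7, -0.0, -2.2]
grip_width: 49.9
```

```bash
python3 - <<'E'
from new import *
p,r,o=cur()
print(o["joint_positions"].round(3),o["contact_force"].round(2),o["moment"].round(2),boardpose())
T1=toolpose(-104,3,120,74)
S=Slerp([0,1],R.concatenate([r,T1[1]]))
plan([(T1[0]+RB.apply([-60,0,0]),S(.95),9)],44)
E
```

```text
[ 0.014  0.262  1.599 -0.099  1.233  0.142] [-0.72 -0.03 -2.17] [ 0.04 -0.07  0.04] {'foot_front': array([-463.3,   36.4,  154.8]), 'foot_back': array([-455.8,   34.8,  145.5]), 'top': array([-234.1,  -32.9,  335.9]), 'lean': np.float64(40.66), 'roll': np.float64(2.74), 'yaw': np.float64(-16.99), 'yawy': np.float64(-14.74)}
[[[23.5,-0.6,7.0],[0.3,-1.6,-3.6],44],[[23.7,0.9,6.3],[0.3,-1.6,-3.6],44],[[23.7,2.4,5.6],[0.3,-1.6,-3.6],44],[[23.7,3.9,5.0],[0.3,-1.6,-3.6],44],[[23.5,5.4,4.3],[0.3,-1.6,-3.6],44],[[23.3,6.9,3.6],[0.3,-1.6,-3.5],44],[[22.9,8.4,2.9],[0.3,-1.6,-3.6],44],[[22.4,9.8,2.2],[0.4,-1.6,-3.5],44],[[21.7,11.1,1.5],[0.4,-1.7,-3.6],44]] 9
end [ 536.1 -159.4  291.7] [-1.555 -0.661 -1.425]
```

{"op": "send_rows", "data": {"moves": [[[23.5,-0.5,7],[0.3,-1.6,-3.6],44],[[23.5,1,6.3],[0.3,-1.6,-3.6],44],[[23.5,2.5,5.6],[0.3,-1.6,-3.6],44],[[23.5,4,5],[0.3,-1.6,-3.6],44],[[23.5,5.4,4.3],[0.3,-1.6,-3.6],44],[[23,7,3.6],[0.3,-1.6,-3.6],44],[[23,8.4,3],[0.3,-1.6,-3.6],44],[[22.4,9.8,2.2],[0.4,-1.6,-3.6],44],[[21.7,11,1.5],[0.4,-1.6,-3.6],44],[[0,0,0],[0,0,0],44]]}}

```text
time: 14.1
tool_pos: [529.3, -158.6, 282.9]
tcp_rot: [-1.57, -0.661, -1.418]
contact_force: [-0.5, -0.1, -2.1]
grip_width: 49.4
```

```bash
cat > ov.py <<'E'
from new import *
def pts_world(P,r):
    Rb=r*h.RELR.inv(); o=P-Rb.apply(h.RELT); return lambda q:o+Rb.apply(q)
def overlay(cam,fn,crop,f):
    p,r,_=cur(); m=viewer.camera_model(cam); im=viewer.capture(cam)
    g=pts_world(p,r)
    x0,x1,y0,y1=crop
    c=cv2.resize(im[y0:y1,x0:x1],None,fx=f,fy=f,interpolation=cv2.INTER_CUBIC)
    for q in [(s*150,t*25,12) for s in(1,-1) for t in(1,-1)]+[(-64,25,12),(-64,-25,12)]:
        u=(proj(m,g(q))[0]-[x0,y0])*f+f/2; cv2.circle(c,(int(u[0]),int(u[1])),4,(0,0,255),1)
    for q in [(0,y,360) for y in(-125,0,125)]+[(-114,16.2+y,70) for y in (-60,60)]:
        u=(proj(m,RB.apply(q)+BP)[0]-[x0,y0])*f+f/2; cv2.circle(c,(int(u[0]),int(u[1])),4,(255,0,0),1)
    cv2.imwrite(fn,c)
E
python3 - <<'E'
from ov import *
p,r,o=cur()
print(o["joint_positions"].round(3),o["contact_force"].round(2),boardpose())
overlay("scene","pics/s6.png",(0,260,20,280),2); overlay("top","pics/t6.png",(310,510,100,300),3)
T1=toolpose(-104,3,120,74); plan([(T1[0]+RB.apply([-10,0,0]),T1[1],4),(T1[0],T1[1],2)],44)
E
```

```text
[-0.111  0.325  1.631 -0.723  1.108  0.046] [-0.51 -0.12 -2.13] {'foot_front': array([-170.8,   -3.7,  116.1]), 'foot_back': array([-159.4,   -3.9,  112.4]), 'top': array([-68.3,  -3.6, 398.3]), 'lean': np.float64(72.33), 'roll': np.float64(-0.31), 'yaw': np.float64(0.17), 'yawy': np.float64(-0.8)}
[[[11.6,6.4,1.6],[0.2,-0.1,-0.4],44],[[11.6,6.5,1.5],[0.2,-0.1,-0.4],44],[[11.5,6.6,1.5],[0.1,-0.1,-0.4],44],[[11.5,6.7,1.4],[0.2,-0.2,-0.5],44],[[3.9,3.2,-0.0],[-0.0,0.0,0.0],44],[[3.8,3.2,-0.1],[-0.0,0.0,0.0],44]] 6
end [ 545.5 -218.7  291.6] [-1.563 -0.69  -1.408]
```

View pics/s6.png

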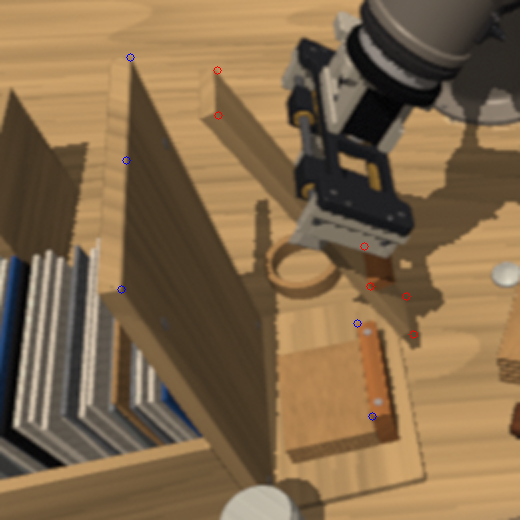

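View pics/t6.png

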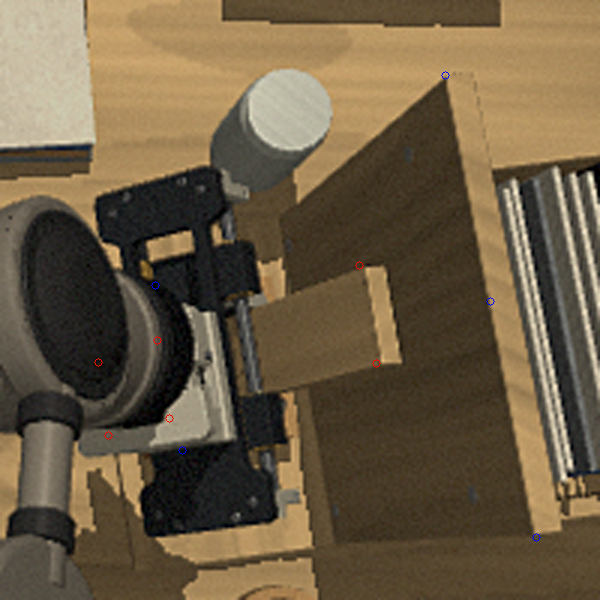

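The predicted points lie on the board's corners (scene 218,70 and 413,333 at 2x), and the stop and panel markers match within about 2 px. Moving in above the packing.

{"op": "send_rows", "data": {"moves": [[[11.5,6.5,1.5],[0.2,-0.1,-0.4],44],[[11.5,6.5,1.5],[0.2,-0.1,-0.4],44],[[11.5,6.5,1.5],[0.2,-0.1,-0.4],44],[[11.5,6.5,1.5],[0.2,-0.1,-0.4],44],[[4,3,0],[0,0,0],44],[[0,0,0],[0,0,0],44]]}}

```text
time: 14.95
tool_pos: [545.7, -216.9, 292.6]
tcp_rot: [-1.557, -0.689, -1.412]
contact_force: [-1.0, 0.0, -1.6]
grip_width: 49.4
```

```bash
python3 - <<'E'
from ov import *
p,r,o=cur()
print(o["joint_positions"].round(3),o["contact_force"].round(2),boardpose())
overlay("scene","pics/s7.png",(0,260,20,280),2)
T1=toolpose(-104,3,90,74);T2=toolpose(-104,3,75,74); plan([(T1[0],T1[1],3),(T2[0],T2[1],2)],44)
E
```

```text
[-0.211  0.341  1.595 -0.747  1.045 -0.04 ] [-0.96  0.02 -1.64] {'foot_front': array([-106.1,    4.2,  124.3]), 'foot_back': array([-94.6,   4.2, 121. ]), 'top': array([-11.4,   2.9, 409.2]), 'lean': np.float64(73.91), 'roll': np.float64(0.27), 'yaw': np.float64(-0.91), 'yawy': np.float64(0.03)}
[[[-6.0,8.4,-0.3],[-0.1,-0.0,-0.0],44],[[-6.1,8.4,-0.3],[-0.1,-0.1,-0.0],44],[[-6.0,8.4,-0.2],[-0.0,-0.0,-0.1],44],[[-4.8,5.8,-0.1],[-0.0,-0.0,0.0],44],[[-4.8,5.8,-0.0],[-0.0,-0.0,0.0],44]] 5
end [ 545.5 -218.7  246.7] [-1.562 -0.69  -1.41 ]
```

View pics/s7.png

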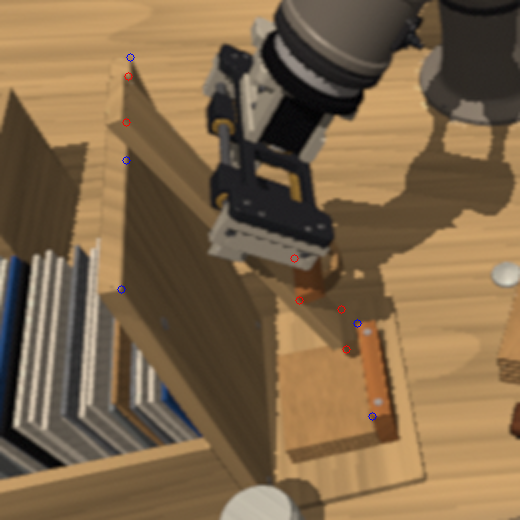

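```bash
python3 - <<'E'
from new import *
for hh in (0,10,20,30,40,44):
    a=[proj("scene",RB.apply((x,76,12+hh))+BP)[0].round(1) for x in(0,-114)]
    b=[proj("top",RB.apply((x,-44,12+hh))+BP)[0].round(1) for x in(0,-114)]
    print(hh,[ (((u-[0,40])*2).tolist()) for u in a],[((u-[330,115])*3).round().tolist() for u in b])
E
```

```text
0 [[271.4, 427.6], [381.8, 403.4]] [[255.0, 390.0], [106.0, 410.0]]
10 [[268.6, 423.2], [380.0, 398.8]] [[259.0, 389.0], [108.0, 409.0]]
20 [[265.6, 418.6], [378.2, 394.0]] [[263.0, 388.0], [111.0, 408.0]]
30 [[262.6, 414.0], [376.4, 389.2]] [[267.0, 386.0], [113.0, 407.0]]
40 [[259.6, 409.2], [374.6, 384.4]] [[271.0, 386.0], [116.0, 406.0]]
44 [[258.4, 407.2], [373.8, 382.4]] [[273.0, 385.0], [117.0, 406.0]]
```

{"op": "send_rows", "data": {"moves": [[[-6,8.4,-0.3],[0,0,0],44],[[-6,8.4,-0.3],[0,0,0],44],[[-6,8.4,-0.3],[0,0,0],44],[[-5,6,0],[0,0,0],44],[[-5,6,0],[0,0,0],44],[[0,0,0],[0,0,0],44]]}}

```text
time: 15.75
tool_pos: [545.2, -217.6, 241.4]
tcp_rot: [-1.56, -0.687, -1.409]
contact_force: [0.4, 0.2, -1.3]
grip_width: 49.7
```

```bash
python3 - <<'E'
from ov import *
p,r,o=cur()
print(o["joint_positions"].round(3),o["contact_force"].round(2),boardpose())
overlay("scene","pics/s8.png",(0,260,20,280),2)
T1=toolpose(-105,3,55,74); plan([(T1[0],T1[1],4)],44)
E
```

```text
[-0.214  0.394  1.668 -0.802  0.953  0.06 ] [ 0.44  0.22 -1.29] {'foot_front': array([-105.7,    3.2,   73.2]), 'foot_back': array([-94.2,   3.2,  69.8]), 'top': array([-10.6,   2.7, 357.9]), 'lean': np.float64(73.82), 'roll': np.float64(0.15), 'yaw': np.float64(-0.39), 'yawy': np.float64(0.12)}
[[[-2.4,2.9,-0.1],[-0.1,-0.0,-0.0],44],[[-2.4,3.0,-0.0],[-0.0,-0.0,-0.1],44],[[-2.4,2.9,-0.1],[-0.1,-0.0,-0.0],44],[[-2.4,3.0,-0.0],[-0.0,-0.0,-0.1],44]] 4
end [ 545.4 -217.7  226.7] [-1.562 -0.691 -1.409]
```

View pics/s8.png

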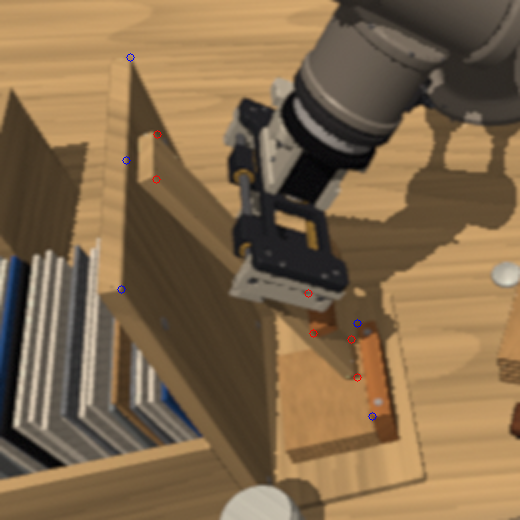

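{"op": "send_rows", "data": {"moves": [[[-2.5,3,0],[0,0,0],44],[[-2.5,3,0],[0,0,0],44],[[-2.5,3,0],[0,0,0],44],[[-2.5,3,0],[0,0,0],44],[[0,0,0],[0,0,0],44]]}}

```text
time: 16.42
tool_pos: [546.0, -217.6, 226.1]
tcp_rot: [-1.557, -0.688, -1.41]
contact_force: [-0.5, 0.2, -1.8]
grip_width: 49.5
```

```bash
python3 - <<'E'
from ov import *
p,r,o=cur()
print(o["joint_positions"].round(3),o["contact_force"].round(2),o["moment"].round(2),boardpose())
E
```

```text
[-0.213  0.413  1.688 -0.824  0.925  0.097] [-0.47  0.16 -1.84] [ 0.52  0.   -0.02] {'foot_front': array([-105.4,    4.4,   57.8]), 'foot_back': array([-93.8,   4.4,  54.5]), 'top': array([-10.6,   3.2, 342.7]), 'lean': np.float64(73.89), 'roll': np.float64(0.28), 'yaw': np.float64(-0.85), 'yawy': np.float64(0.13)}
```

{"op": "send_rows", "data": {"moves": [[[-1.3,1.6,0],[-0.2,0,0],44],[[-1.3,1.6,0],[0,0,0],44],[[-1.3,1.6,0],[0,0,0],44],[[0,0,0],[0,0,0],44]]}}

```text
time: 16.92
tool_pos: [546.2, -217.7, 219.7]
tcp_rot: [-1.56, -0.688, -1.411]
contact_force: [0.3, -0.0, -1.8]
grip_width: 49.6
```

{"op": "send_rows", "data": {"moves": [[[-1,1.2,0],[0,0,0],44],[[-1,1.2,0],[0,0,0],44],[[0,0,0],[0,0,0],44]]}}

```text
time: 17.3
tool_pos: [546.2, -217.7, 216.4]
tcp_rot: [-1.56, -0.689, -1.411]
contact_force: [0.3, 0.4, -2.0]
grip_width: 49.8
```

{"op": "send_rows", "data": {"moves": [[[-0.8,1,0],[0,0,0],44],[[-0.8,1,0],[0,0,0],44],[[0,0,0],[0,0,0],44]]}}

```text
time: 17.68
tool_pos: [546.3, -217.7, 213.8]
tcp_rot: [-1.56, -0.689, -1.411]
contact_force: [-0.6, 0.0, -2.0]
grip_width: 49.8
```

{"op": "send_rows", "data": {"moves": [[[-0.6,0.8,0],[0,0,0],44],[[-0.6,0.8,0],[0,0,0],44],[[0,0,0],[0,0,0],44]]}}

```text
time: 18.05
tool_pos: [546.3, -217.8, 211.7]
tcp_rot: [-1.559, -0.689, -1.411]
contact_force: [0.3, -0.8, -1.2]
grip_width: 49.5
```

{"op": "send_rows", "data": {"moves": [[[-0.6,0.8,0],[0,0,0],44],[[0,0,0],[0,0,0],44]]}}

```text
time: 18.3
tool_pos: [546.5, -218.2, 211.4]
tcp_rot: [-1.559, -0.69, -1.411]
contact_force: [-0.5, -0.6, -1.7]
grip_width: 49.8
```

{"op": "send_rows", "data": {"moves": [[[-0.6,0.8,0],[0,0,0],44],[[0,0,0],[0,0,0],44]]}}

```text
time: 18.55
tool_pos: [546.6, -218.6, 211.2]
tcp_rot: [-1.558, -0.691, -1.411]
contact_force: [-1.3, 0.2, 0.4]
grip_width: 49.5
```

```bash
python3 - <<'E'
from ov import *
p,r,o=cur()
print(o["contact_force"].round(2),o["moment"].round(2),boardpose())
print("bay -x in tool",r.inv().apply(RB.apply([-1,0,0])).round(2),"up",r.inv().apply([0,0,1]).round(2))
overlay("scene","pics/s9.png",(60,260,100,280),3)
E
```

```text
[-1.3   0.16  0.41] [ 0.59  0.27 -0.02] {'foot_front': array([-103.8,    4.7,   42.8]), 'foot_back': array([-92.3,   4.8,  39.5]), 'top': array([ -9.9,   3.7, 327.9]), 'lean': np.float64(74.05), 'roll': np.float64(0.2), 'yaw': np.float64(-0.71), 'yawy': np.float64(0.0)}
bay -x in tool [-0.77 -0.64  0.01] up [ 0.64 -0.77  0.01]
```

View pics/s9.png

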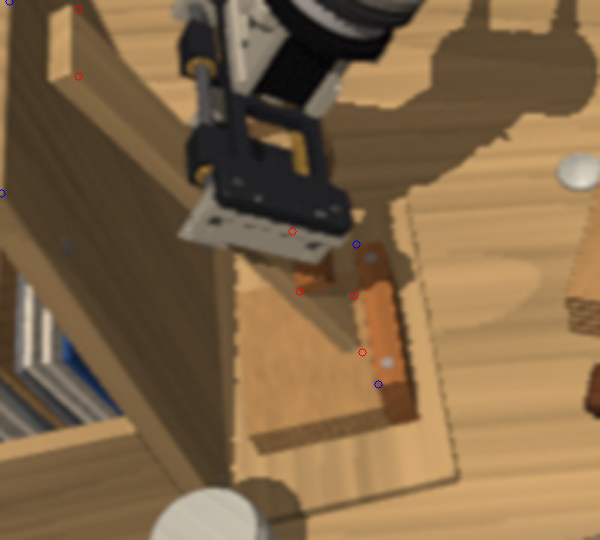

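The foot stands on the packing at about (362,352) in the 3x crop, roughly 10 mm short of the batten. Sliding it toward the batten.

{"op": "send_rows", "data": {"moves": [[[-2.2,-2,0],[0.1,0,0],44],[[-2.2,-1.9,0],[0,0,0],44],[[-1.2,-1,0],[0,0,0],44],[[0,0,0],[0,0,0],44]]}}

```text
time: 19.1
tool_pos: [545.7, -210.7, 211.6]
tcp_rot: [-1.556, -0.692, -1.411]
contact_force: [0.1, -0.9, -0.4]
grip_width: 49.5
```

```bash
python3 - <<'E'
from ov import *
p,r,o=cur()
print(RB.inv().apply(o["contact_force"]).round(2),o["moment"].round(2),boardpose())
E
```

```text
[ 0.9  -0.01 -0.36] [ 0.05  0.06 -0.  ] {'foot_front': array([-111.6,    5.3,   43.1]), 'foot_back': array([-100.1,    5.3,   39.8]), 'top': array([-17.8,   3.9, 328.3]), 'lean': np.float64(74.08), 'roll': np.float64(0.33), 'yaw': np.float64(-1.03), 'yawy': np.float64(0.11)}
```

{"op": "send_rows", "data": {"moves": [[[-1.2,-0.9,0],[-0.2,0,0],44],[[0,0,0],[0,0,0],44]]}}

```text
time: 19.35
tool_pos: [545.7, -209.2, 211.6]
tcp_rot: [-1.559, -0.692, -1.412]
contact_force: [0.6, -0.1, -0.5]
grip_width: 49.6
```

{"op": "send_rows", "data": {"moves": [[[-0.8,-0.7,0],[0,0,0],44],[[0,0,0],[0,0,0],44]]}}

```text
time: 19.6
tool_pos: [545.5, -208.1, 211.5]
tcp_rot: [-1.559, -0.692, -1.412]
contact_force: [1.0, -0.3, 0.5]
grip_width: 49.6
```

```bash
python3 - <<'E'
from ov import *
p,r,o=cur()
print(RB.inv().apply(o["contact_force"]).round(2),o["moment"].round(2),boardpose())
E
```

```text
[0.41 0.99 0.51] [ 0.35 -0.05  0.05] {'foot_front': array([-114.2,    5.2,   43.1]), 'foot_back': array([-102.7,    5.2,   39.8]), 'top': array([-20.4,   4.3, 328.3]), 'lean': np.float64(74.09), 'roll': np.float64(0.19), 'yaw': np.float64(-0.68), 'yawy': np.float64(-0.02)}
```

{"op": "send_rows", "data": {"moves": [[[-0.8,-0.7,0],[0,0,0],44],[[0,0,0],[0,0,0],44]]}}

```text
time: 19.85
tool_pos: [545.4, -207.1, 211.7]
tcp_rot: [-1.559, -0.692, -1.412]
contact_force: [0.4, -0.3, 0.9]
grip_width: 49.6
```

{"op": "send_rows", "data": {"moves": [[[-0.8,-0.7,0],[0,0,0],44],[[0,0,0],[0,0,0],44]]}}

```text
time: 20.1
tool_pos: [545.2, -206.3, 211.9]
tcp_rot: [-1.559, -0.693, -1.412]
contact_force: [0.4, -2.4, 0.3]
grip_width: 49.8
```

```bash
python3 - <<'E'
from ov import *
p,r,o=cur()
print(RB.inv().apply(o["contact_force"]).round(2),o["moment"].round(2),boardpose())
overlay("scene","pics/s10.png",(60,260,100,280),3)
E
```

```text
[2.44 0.02 0.35] [-0.02 -0.09 -0.07] {'foot_front': array([-115.9,    5.2,   43.4]), 'foot_back': array([-104.4,    5.3,   40.1]), 'top': array([-22.4,   4.3, 328.7]), 'lean': np.float64(74.14), 'roll': np.float64(0.19), 'yaw': np.float64(-0.69), 'yawy': np.float64(-0.02)}
```

View pics/s10.png

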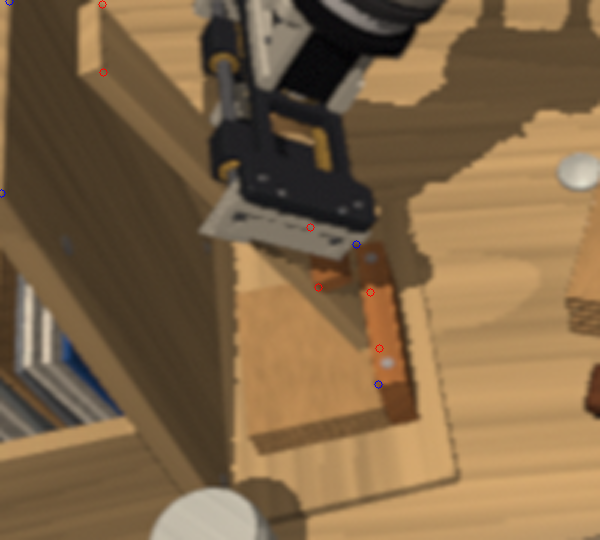

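```bash
python3 - <<'E'
from ov import *
T=toolpose(-116.6,5.2,39.8,71); plan([(T[0],T[1],4)],44)
T=toolpose(-116.6,5.2,39.8,69.6); print(T[0].round(1),T[1].as_euler('xyz').round(3))
E
```

```text
[[[1.2,1.9,0.1],[-0.0,-0.0,0.8],44],[[1.2,1.9,0.1],[-0.0,-0.0,0.8],44],[[1.2,1.8,0.1],[-0.1,-0.1,0.8],44],[[1.3,1.8,0.1],[-0.0,-0.0,0.7],44]] 4
end [ 547.1 -214.6  209.2] [-1.562 -0.639 -1.409]
[ 547.7 -218.6  207.9] [-1.563 -0.613 -1.409]
```

{"op": "send_rows", "data": {"moves": [[[1.2,1.9,0],[0,0,0.8],44],[[1.2,1.9,0],[0,0,0.8],44],[[1.2,1.8,0],[0,0,0.8],44],[[1.2,1.8,0],[0,0,0.7],44],[[0,0,0],[0,0,0],44]]}}

```text
time: 20.78
tool_pos: [546.8, -215.9, 209.4]
tcp_rot: [-1.559, -0.636, -1.412]
contact_force: [-0.4, -1.9, 0.8]
grip_width: 49.9
```

```bash
python3 - <<'E'
from ov import *
p,r,o=cur()
print(RB.inv().apply(o["contact_force"]).round(2),RB.inv().apply(o["moment"]).round(2),boardpose())
T=toolpose(-116.6,5.2,39.8,69.6); plan([(T[0],T[1],2)],44)
overlay("top","pics/t11.png",(310,510,100,300),3)
E
```

```text
[ 1.77 -0.73  0.76] [ 0.04 -0.21 -0.02] {'foot_front': array([-115.7,    5.3,   44.1]), 'foot_back': array([-104.4,    5.3,   40.2]), 'top': array([ -6. ,   4.4, 323.6]), 'lean': np.float64(70.87), 'roll': np.float64(0.18), 'yaw': np.float64(-0.55), 'yawy': np.float64(-0.03)}
[[[0.7,1.4,0.2],[-0.1,-0.1,0.6],44],[[0.6,1.4,0.2],[-0.0,-0.0,0.7],44]] 2
end [ 547.7 -218.5  207.9] [-1.562 -0.613 -1.409]
```

View pics/t11.png

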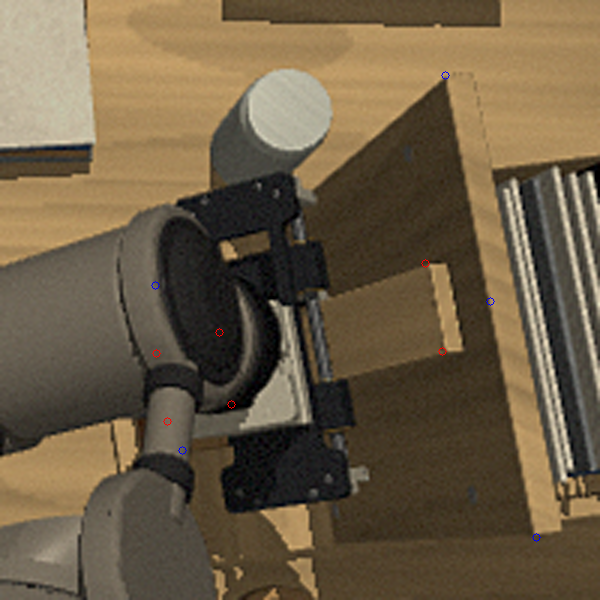

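{"op": "send_rows", "data": {"moves": [[[0.6,1.4,0],[0,0,0.6],44],[[0.3,0.6,0],[0,0,0.3],44],[[0,0,0],[0,0,0],44]]}}

```text
time: 21.2
tool_pos: [547.3, -218.0, 208.7]
tcp_rot: [-1.559, -0.62, -1.411]
contact_force: [-0.1, -3.0, 2.0]
grip_width: 49.6
```

```bash
python3 - <<'E'
from ov import *
p,r,o=cur()
print(RB.inv().apply(o["contact_force"]).round(2),RB.inv().apply(o["moment"]).round(2),boardpose())
T=toolpose(-116.6,5.2,39.8,69.0); plan([(T[0],T[1],2)],44)
E
```

```text
[ 2.95 -0.62  1.96] [-0.03 -0.46 -0.05] {'foot_front': array([-116.1,    5.4,   44.4]), 'foot_back': array([-104.9,    5.4,   40.3]), 'top': array([ -2.1,   4.6, 322.1]), 'lean': np.float64(69.98), 'roll': np.float64(0.17), 'yaw': np.float64(-0.45), 'yawy': np.float64(0.02)}
[[[0.5,1.2,0.1],[-0.1,-0.0,0.5],44],[[0.6,1.3,0.2],[-0.0,-0.1,0.5],44]] 2
end [ 548.  -220.2  207.3] [-1.562 -0.603 -1.408]
```

{"op": "send_rows", "data": {"moves": [[[0.6,0.9,0],[0,0,0.4],44],[[0,0,0],[0,0,0],44]]}}

```text
time: 21.45
tool_pos: [547.4, -218.3, 208.7]
tcp_rot: [-1.559, -0.612, -1.411]
contact_force: [-0.4, -2.6, 1.3]
grip_width: 49.9
```

```bash
python3 - <<'E'
from ov import *
p,r,o=cur()
print(RB.inv().apply(o["contact_force"]).round(2),RB.inv().apply(o["moment"]).round(2),boardpose())
T=toolpose(-116,5.2,40.2,69.0); plan([(T[0],T[1],2)],44)
E
```

```text
[ 2.48 -0.78  1.27] [-0.19 -0.48 -0.06] {'foot_front': array([-117.1,    5.4,   44.8]), 'foot_back': array([-105.9,    5.4,   40.6]), 'top': array([ -0.9,   4.6, 321.7]), 'lean': np.float64(69.52), 'roll': np.float64(0.18), 'yaw': np.float64(-0.45), 'yawy': np.float64(0.03)}
[[[0.8,1.1,0.1],[-0.1,-0.0,0.3],44],[[0.8,1.2,0.1],[-0.1,-0.1,0.2],44]] 2
end [ 548.  -220.8  207.7] [-1.564 -0.603 -1.408]
```

{"op": "send_rows", "data": {"moves": [[[0.8,1.1,0],[0,0,0.3],44],[[0,0,0],[0,0,0],44]]}}

```text
time: 21.7
tool_pos: [547.4, -218.3, 208.6]
tcp_rot: [-1.558, -0.605, -1.41]
contact_force: [0.1, -3.4, 1.8]
grip_width: 49.6
```

```bash
python3 - <<'E'
from ov import *
p,r,o=cur()
print(RB.inv().apply(o["contact_force"]).round(2),RB.inv().apply(o["moment"]).round(2),boardpose())
E
```

```text
[ 3.37 -0.39  1.79] [-0.13 -0.51 -0.09] {'foot_front': array([-118.2,    5.5,   45.2]), 'foot_back': array([-107. ,    5.5,   41. ]), 'top': array([-2.000e-01,  4.600e+00,  3.213e+02]), 'lean': np.float64(69.14), 'roll': np.float64(0.2), 'yaw': np.float64(-0.46), 'yawy': np.float64(0.06)}
```

{"op": "send_rows", "data": {"moves": [[[0.5,0.8,0],[0,0,0.3],44],[[0,0,0],[0,0,0],44]]}}

```text
time: 21.95
tool_pos: [547.5, -218.4, 208.6]
tcp_rot: [-1.558, -0.599, -1.41]
contact_force: [-1.2, -2.3, 2.6]
grip_width: 49.8
```

```bash
python3 - <<'E'
from ov import *
p,r,o=cur()
print(RB.inv().apply(o["contact_force"]).round(2),RB.inv().apply(o["moment"]).round(2),boardpose())
overlay("top","pics/t12.png",(310,510,100,300),3)
overlay("scene","pics/s12.png",(60,260,100,280),3)
E
```

```text
[ 2.09 -1.56  2.65] [-0.18 -0.38 -0.13] {'foot_front': array([-119.2,    5.5,   45.6]), 'foot_back': array([-108. ,    5.5,   41.3]), 'top': array([  0.6,   4.7, 320.9]), 'lean': np.float64(68.78), 'roll': np.float64(0.21), 'yaw': np.float64(-0.45), 'yawy': np.float64(0.08)}
```

View pics/t12.png

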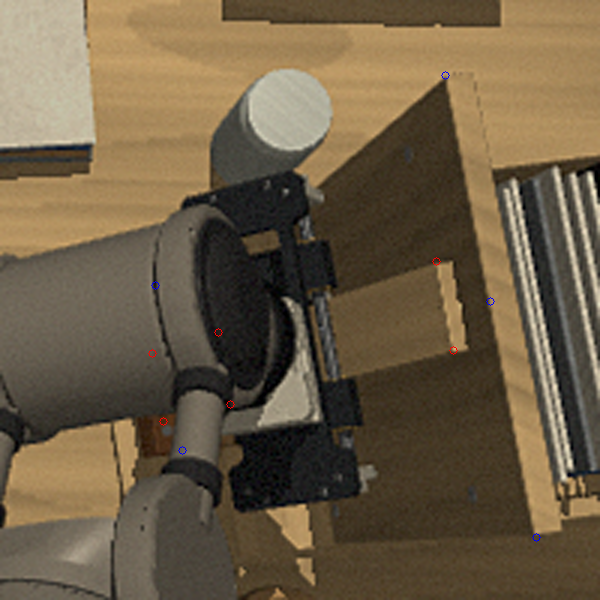

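View pics/s12.png

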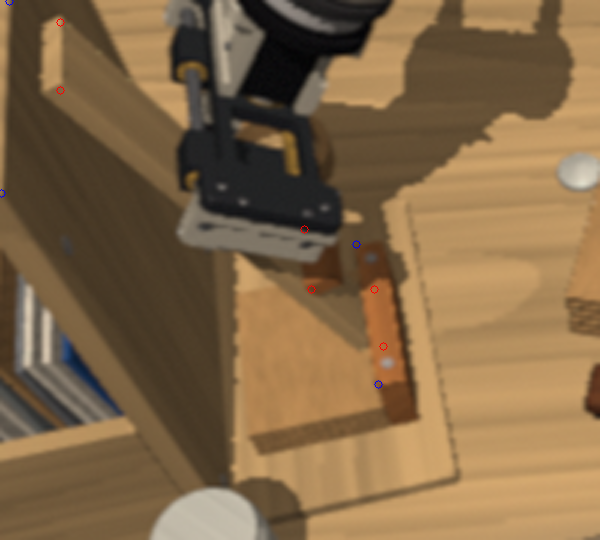

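```bash
python3 - <<'E'
from ov import *
for x in (-6,-3,0,3):
  print(x,[((proj("top",RB.apply((x,y,321.5))+BP)[0]-[310,100])*3+1.5).round().tolist() for y in(30,-20)],[((proj("scene",RB.apply((x,y,321.5))+BP)[0]-[60,100])*3+1.5).round().tolist() for y in(30,-20)])
im=cv2.imread("pics/t12.png"); cv2.imwrite("pics/t12z.png",cv2.resize(im[220:400,380:560],None,fx=3,fy=3,interpolation=cv2.INTER_CUBIC))
im=cv2.imread("pics/s12.png"); cv2.imwrite("pics/s12z.png",cv2.resize(im[0:150,0:150],None,fx=4,fy=4,interpolation=cv2.INTER_CUBIC))
E
```

```text
-6 [[442.0, 261.0], [459.0, 350.0]] [[54.0, 98.0], [55.0, 30.0]]
-3 [[447.0, 261.0], [464.0, 349.0]] [[48.0, 99.0], [49.0, 31.0]]
0 [[452.0, 260.0], [469.0, 348.0]] [[41.0, 100.0], [43.0, 32.0]]
3 [[458.0, 259.0], [475.0, 347.0]] [[35.0, 101.0], [37.0, 33.0]]
```

View pics/t12z.png

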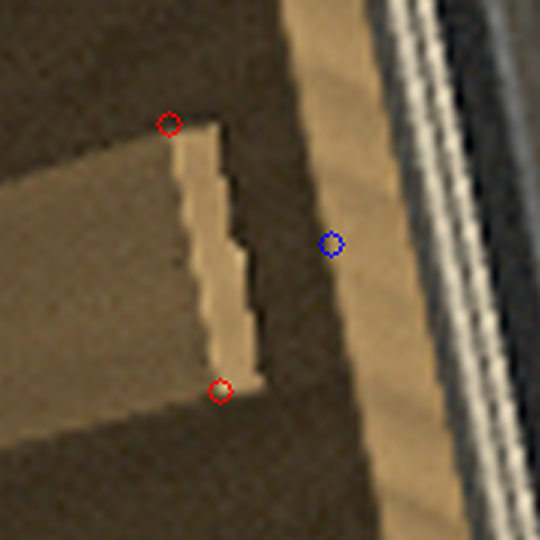

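View pics/s12z.png

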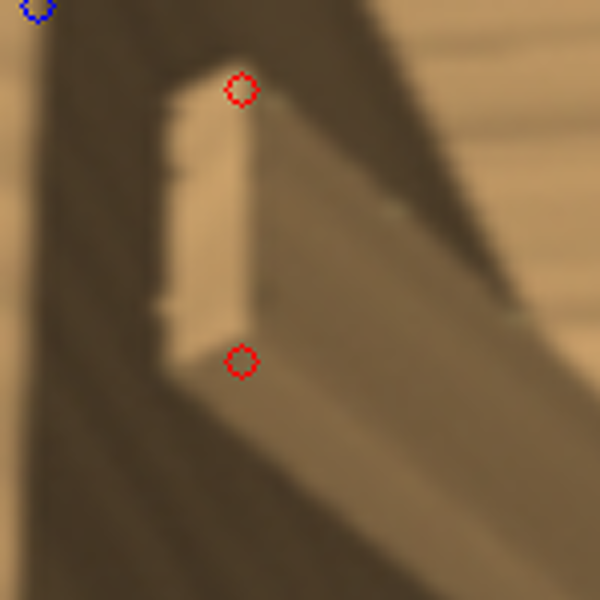

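The top view has the board's back top edge at (453,262)–(467,348), and a point on the panel face projects to (452,260)–(469,348). The top is therefore touching. I'll check the foot with the wrist camera.

```bash
python3 - <<'E'
from ov import *
m=viewer.camera_model("wrist"); im=viewer.capture("wrist")
for q in [(-115,16.2-60,70),(-115,16.2+60,70),(-116,30,40),(-116,-20,40)]:
    u=proj(m,RB.apply(q)+BP)[0]; print(u.round()); cv2.circle(im,(int(u[0]),int(u[1])),3,(255,0,0),1)
cv2.imwrite("pics/w12.png",im)
E
```

```text
[192.   1.]
[411.   3.]
[323. -20.]
[240. -20.]
```

View pics/w12.png

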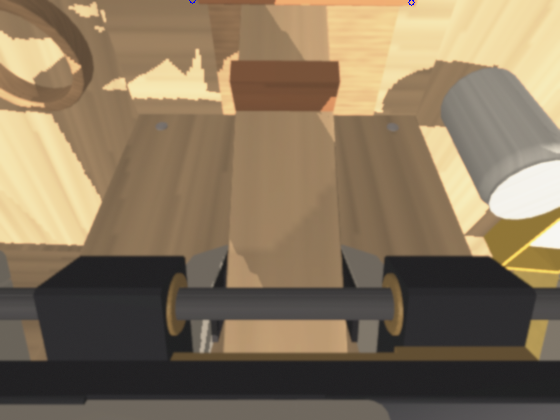

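{"op": "send_rows", "data": {"moves": [[[-0.9,-0.7,0],[0,0,0],44],[[-0.5,-0.4,0],[0,0,0],44],[[0,0,0],[0,0,0],44]]}}

```text
time: 22.48
tool_pos: [547.4, -217.7, 208.8]
tcp_rot: [-1.558, -0.601, -1.41]
contact_force: [-0.7, -3.5, 2.1]
grip_width: 49.8
```

```bash
python3 - <<'E'
from ov import *
p,r,o=cur()
print(RB.inv().apply(o["contact_force"]).round(2),RB.inv().apply(o["moment"]).round(2),boardpose())
E
```

```text
[ 3.3  -1.25  2.07] [-0.15 -0.64 -0.05] {'foot_front': array([-119.6,    5.5,   45.7]), 'foot_back': array([-108.4,    5.5,   41.4]), 'top': array([-3.000e-01,  4.700e+00,  3.212e+02]), 'lean': np.float64(68.87), 'roll': np.float64(0.2), 'yaw': np.float64(-0.44), 'yawy': np.float64(0.07)}
```

{"op": "send_rows", "data": {"moves": [[[-1.2,-1,0],[0,0,0],44],[[-1.2,-1,0],[0,0,0],44],[[0,0,0],[0,0,0],44]]}}

```text
time: 22.85
tool_pos: [546.9, -214.9, 209.6]
tcp_rot: [-1.558, -0.602, -1.411]
contact_force: [-0.1, -2.9, 4.3]
grip_width: 49.8
```

```bash
python3 - <<'E'
from ov import *
p,r,o=cur()
print(RB.inv().apply(o["contact_force"]).round(2),RB.inv().apply(o["moment"]).round(2),boardpose())
overlay("top","pics/t13.png",(380,480,160,240),6)
E
```

```text
[ 2.83 -0.57  4.32] [-0.21 -0.74 -0.09] {'foot_front': array([-122.2,    5.5,   46.4]), 'foot_back': array([-111. ,    5.6,   42.1]), 'top': array([ -3.2,   4.6, 322. ]), 'lean': np.float64(68.93), 'roll': np.float64(0.21), 'yaw': np.float64(-0.49), 'yawy': np.float64(0.06)}
```

View pics/t13.png

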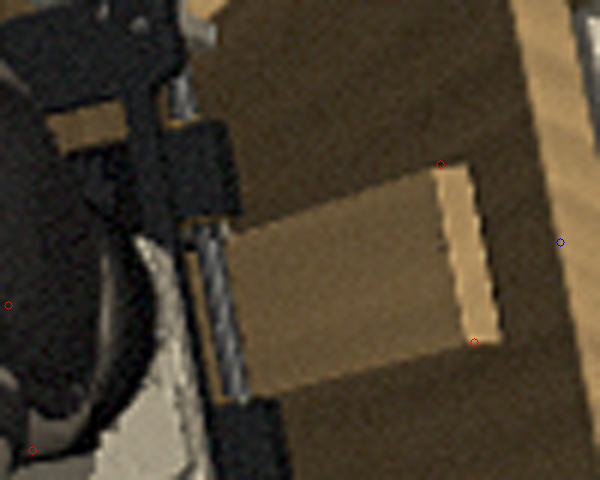

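{"op": "send_rows", "data": {"moves": [[[0.8,-1,0],[0,0,0],44],[[0,0,0],[0,0,0],44]]}}

```text
time: 23.15
tool_pos: [546.8, -214.4, 209.7]
tcp_rot: [-1.559, -0.6, -1.41]
contact_force: [-0.2, -3.1, 3.7]
grip_width: 49.6
```

```bash
python3 - <<'E'
from ov import *
p,r,o=cur()
print(RB.inv().apply(o["contact_force"]).round(2),RB.inv().apply(o["moment"]).round(2),boardpose())
overlay("scene","pics/s13.png",(140,220,180,240),8)
E
```

```text
[ 3.04 -0.64  3.68] [-0.01 -0.67 -0.05] {'foot_front': array([-123.1,    5.4,   46.7]), 'foot_back': array([-111.9,    5.4,   42.4]), 'top': array([ -3.5,   4.6, 322.1]), 'lean': np.float64(68.81), 'roll': np.float64(0.18), 'yaw': np.float64(-0.42), 'yawy': np.float64(0.05)}
```

View pics/s13.png

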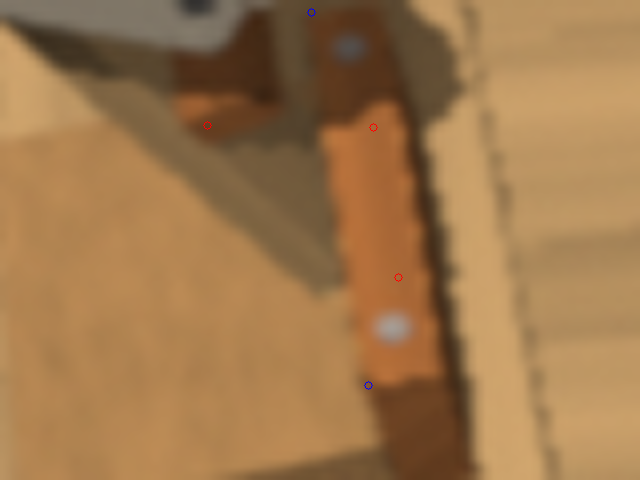

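```bash
python3 - <<'E'
from ov import *
for x in (-97,-100,-103,-106,-109):
  print(x,((proj("scene",RB.apply((x,30.4,39.5))+BP)[0]-[140,180])*8+4).round())
for x in (-112,-114,-116):
  print(x,((proj("scene",RB.apply((x,30.4,70))+BP)[0]-[140,180])*8+4).round())
E
```

```text
-97 [304. 314.]
-100 [315. 311.]
-103 [327. 309.]
-106 [338. 307.]
-109 [350. 304.]
-112 [338. 238.]
-114 [346. 237.]
-116 [353. 235.]
```

{"op": "send_rows", "data": {"moves": [[[1.1,1.2,0],[0,0,0.4],44],[[1.1,1.2,0],[0,0,0.4],44],[[0.8,0.9,0],[0,0,0.3],44],[[0,0,0],[0,0,0],44]]}}

```text
time: 23.7
tool_pos: [547.5, -218.4, 208.6]
tcp_rot: [-1.559, -0.578, -1.41]
contact_force: [-0.7, 0.1, 2.8]
grip_width: 49.2
```

```bash
python3 - <<'E'
from ov import *
p,r,o=cur()
print(RB.inv().apply(o["contact_force"]).round(2),RB.inv().apply(o["moment"]).round(2),boardpose())
overlay("top","pics/t14.png",(380,480,160,240),6)
overlay("scene","pics/s14.png",(140,220,180,240),8)
E
```

```text
[-0.18 -0.65  2.81] [-0.09 -0.13 -0.01] {'foot_front': array([-122.6,    5.4,   47. ]), 'foot_back': array([-111.5,    5.5,   42.5]), 'top': array([  3. ,   4.7, 319.8]), 'lean': np.float64(67.57), 'roll': np.float64(0.19), 'yaw': np.float64(-0.39), 'yawy': np.float64(0.05)}
```

View pics/t14.png

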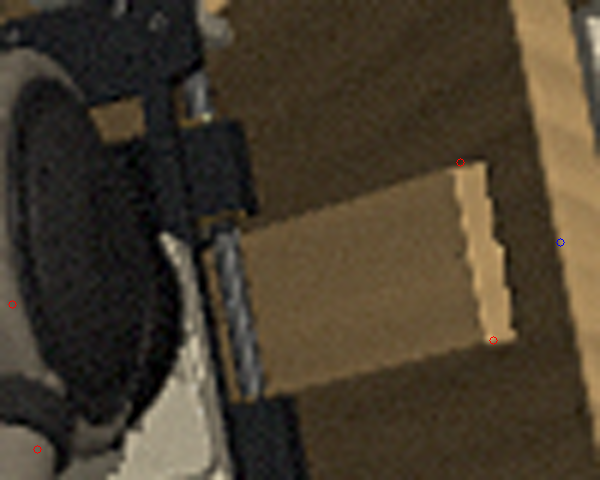

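View pics/s14.png

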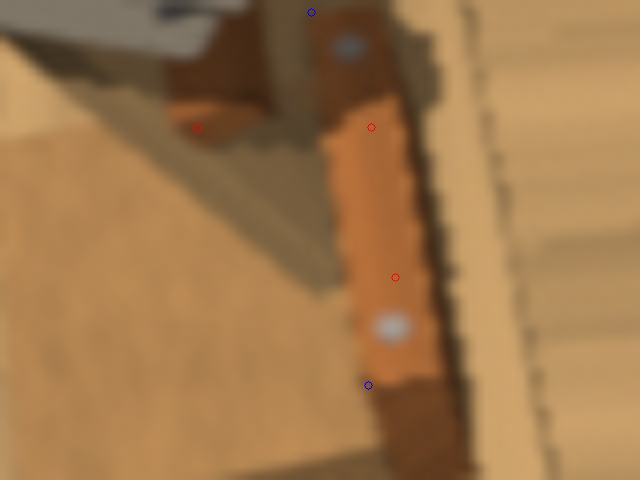

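The foot is still against the batten (corner at 318,293) and the top is back on the panel (461,187). The net forces are small, so I'm releasing.

{"op": "send_rows", "data": {"moves": [[[0.4,-0.7,0],[0,0,0],44],[[0,0,0],[0,0,0],54],[[0,0,0],[0,0,0],70],[[0,0,0],[0,0,0],84],[[0,0,0],[0,0,0],84]]}}

```text
time: 24.42
tool_pos: [547.1, -217.4, 207.8]
tcp_rot: [-1.56, -0.576, -1.41]
contact_force: [-0.1, 0.6, 0.7]
grip_width: 79.4
```

```bash
python3 - <<'E'
from ov import *
p,r,o=cur()
print(RB.inv().apply(o["contact_force"]).round(2),o["grip_width"],p)
overlay("top","pics/t15.png",(380,480,160,240),6)
overlay("scene","pics/s15.png",(60,260,100,280),3)
E
```

```text
[-0.57  0.    0.69] 79.39751150285889 [ 547.12737925 -217.40415591  207.80378501]
```

View pics/t15.png

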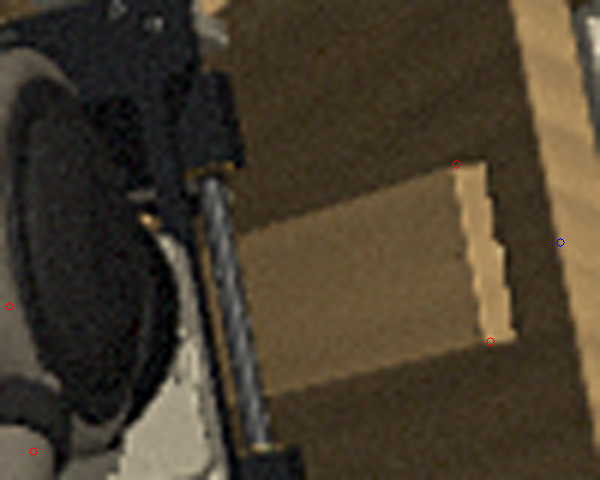

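View pics/s15.png

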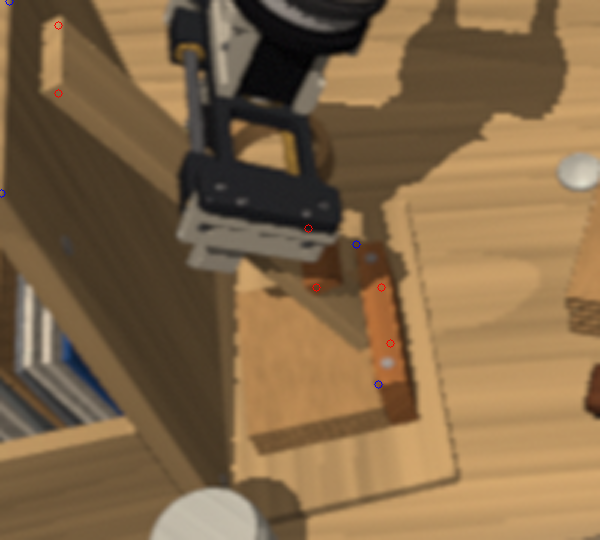

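The board hasn't moved since release: the top edge is still at (461,187) and the foot is at the batten. Backing off along the finger axis.

```bash
python3 - <<'E'
from kin import *
c,k,s=fit(); p,r,o=cur()
for d in (0,40,80,130): 
    b=ik(p-d*r.apply([0,1,0]),r,k,6); print(d,(p-d*r.apply([0,1,0])).round(),round(b[0],3),b[1].round(2))
E
```

```text
0 [ 547. -217.  208.] 0.0 [-0.26  0.42  1.66 -0.68  0.91 -0.04]
40 [ 543. -196.  241.] 0.0 [-0.22  0.38  1.63 -0.64  0.99 -0.06]
80 [ 539. -175.  275.] 0.0 [-0.18  0.33  1.6  -0.62  1.07 -0.08]
130 [ 534. -148.  317.] 0.0 [-0.13  0.29  1.54 -0.59  1.18 -0.1 ]
```

{"op": "send_rows", "data": {"moves": [[[0,-4,0],[0,0,0],84],[[0,-8,0],[0,0,0],84],[[0,-12,0],[0,0,0],84],[[0,-20,0],[0,0,0],84],[[0,-25,0],[0,0,0],84],[[0,-25,0],[0,0,0],84],[[0,-25,0],[0,0,0],84],[[0,-20,0],[0,0,0],84],[[0,0,0],[0,0,0],84]]}}

```text
time: 25.65
tool_pos: [532.7, -137.7, 333.7]
tcp_rot: [-1.553, -0.576, -1.411]
contact_force: [-0.5, -1.0, 0.3]
grip_width: 84.3
```

```bash
python3 - <<'E'
from ov import *
p,r,o=cur(); print(o["contact_force"].round(2),p.round(1))
cv2.imwrite("pics/w16.png",viewer.capture("wrist"))
cv2.imwrite("pics/s16f.png",viewer.capture("scene"))
cv2.imwrite("pics/t16.png",viewer.capture("top"))
im=cv2.imread("pics/s16f.png"); cv2.imwrite("pics/s16.png",cv2.resize(im[180:240,140:220],None,fx=8,fy=8,interpolation=cv2.INTER_CUBIC))
E
```

```text
[-0.55 -1.04  0.31] [ 532.7 -137.7  333.7]
```

View pics/w16.png

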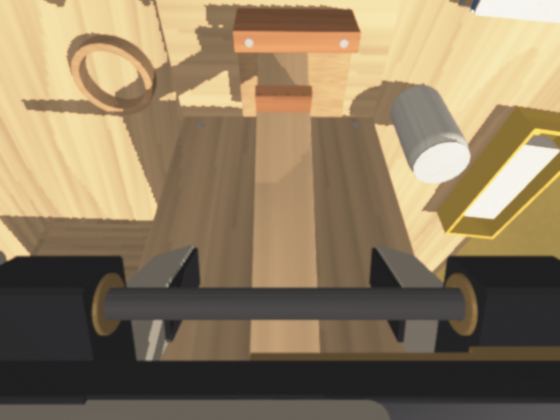

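View pics/s16f.png

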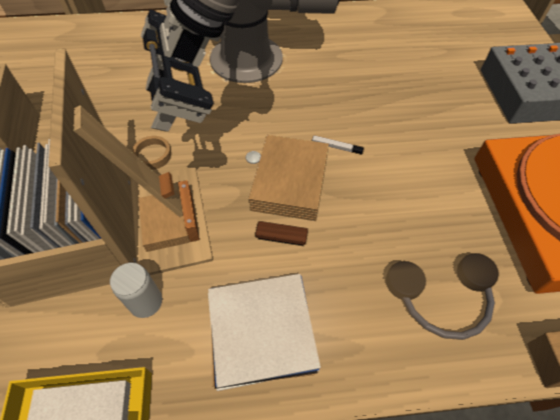

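View pics/s16.png

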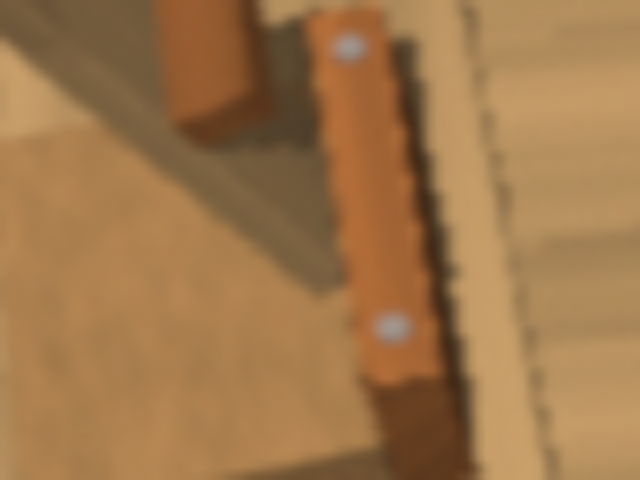

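View pics/t16.png

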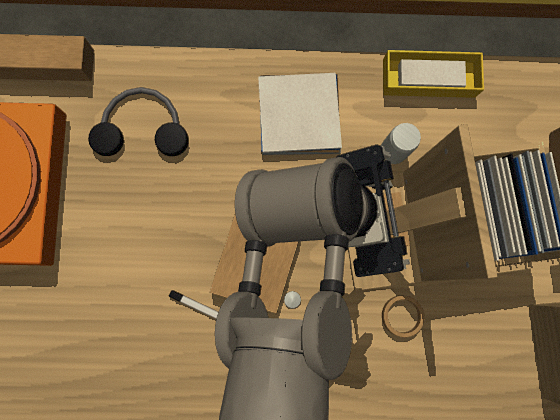

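The wrist view shows the board straight up the panel, and both other views show the rest of the scene unchanged. The batten hides the foot's front edge, so I'll look straight down on it from above with the wrist camera.

```bash
python3 - <<'E'
from kin import *
c,k,s=fit(); p,r,o=cur()
m=viewer.camera_model("wrist"); Rc=R.from_rotvec(m["rvec"]); C=-Rc.inv().apply(m["tvec"])
ct=r.inv().apply(C-p); ax=r.inv().apply(Rc.inv().apply([0,0,1])); print("cam in tool",ct.round(1),"axis",ax.round(2))
for yaw in (0,30,60,90):
  for zz in (330,400):
    Q=RB*R.from_euler('z',-np.radians(yaw))*R.from_matrix(np.array([[1,0,0],[0,0,-1],[0,1,0]]).T) # tool x=bay x, y=down, z=bay y
    Pc=RB.apply((-112,5,zz))+BP; P=Pc-Q.apply(ct)
    b=ik(P,Q,k,10); print(yaw,zz,P.round(),RB.inv().apply(P-BP).round(),round(b[0],2),b[1].round(2))
E
```

```text
cam in tool [ -74.3 -136.8    0.7] axis [0.28 0.96 0.  ]
0 330 [ 549. -233.  193.] [-38.   4. 193.] 0.0 [-0.53  0.52  1.4   0.    1.22 -0.69]
0 400 [ 549. -233.  263.] [-38.   4. 263.] 0.0 [-0.53  0.47  1.29 -0.    1.38 -0.69]
30 330 [ 511. -228.  193.] [-48. -33. 193.] 0.0 [-0.56  0.45  1.51 -0.    1.18 -0.19]
30 400 [ 511. -228.  263.] [-48. -33. 263.] 0.0 [-0.56  0.4   1.4   0.    1.34 -0.19]
60 330 [ 480. -205.  193.] [-75. -60. 193.] 0.0 [-0.55  0.39  1.62 -0.    1.14  0.34]
60 400 [ 480. -205.  263.] [-75. -60. 263.] 0.0 [-0.55  0.33  1.51 -0.    1.31  0.34]
90 330 [ 465. -170.  193.] [-113.  -69.  193.] 0.0 [-0.51  0.34  1.69 -0.    1.11  0.91]
90 400 [ 465. -170.  263.] [-113.  -69.  263.] 0.0 [-0.51  0.28  1.58 -0.    1.29  0.91]
```

```bash
python3 - <<'E'
from kin import *
c,k,s=fit(); p,r,o=cur()
m=viewer.camera_model("wrist"); print(m["fx"]); Rc=R.from_rotvec(m["rvec"]); C=-Rc.inv().apply(m["tvec"]); ct=r.inv().apply(C-p)
print(RB.inv().apply(p-BP))
Q=RB*R.from_matrix(np.array([[1,0,0],[0,0,-1],[0,1,0]]).T)
P=RB.apply((-113,5,520))+BP-Q.apply(ct); print(P,RB.inv().apply(P-BP)); b=ik(P,Q,k,10); print(round(b[0],2),b[1].round(2))
U=p+[0,0,70]+RB.apply([-30,0,0]); S=Slerp([0,1],R.concatenate([r,Q]))
plan([(U,S(.3),3),(P,Q,6)],84)
E
```

```text
350.7398709752403
[-133.32725615    2.06429397  331.14491053]
[ 548.89442164 -231.68058682  383.16216128] [-38.72392338   4.29401834 383.16216128]
0.0 [-0.53  0.43  1.03  0.    1.68 -0.68]
[[[4.3,-25.0,0.4],[-0.1,0.0,3.3],84],[[2.8,-25.2,0.3],[-0.1,0.1,3.3],84],[[1.4,-25.4,0.2],[-0.0,0.0,3.3],84],[[17.9,10.9,0.2],[-0.1,0.1,3.8],84],[[18.6,9.7,0.2],[-0.1,0.0,3.8],84],[[19.2,8.4,0.3],[-0.1,0.1,3.9],84],[[19.8,7.1,0.3],[-0.1,0.0,3.8],84],[[20.2,5.7,0.3],[-0.1,0.1,3.9],84],[[20.5,4.4,0.4],[-0.1,0.0,3.8],84]] 9
end [ 548.9 -231.6  383.1] [-1.572 -0.    -1.414]
```

{"op": "send_rows", "data": {"moves": [[[4.3,-25,0],[0,0,3.3],84],[[2.8,-25,0],[0,0,3.3],84],[[1.4,-25,0],[0,0,3.3],84],[[18,9.5,0],[0,0,3.8],84],[[18.5,9,0],[0,0,3.8],84],[[19,8,0],[0,0,3.8],84],[[19.5,6,0],[0,0,3.8],84],[[19,4,0],[0,0,3.8],84],[[15,3,0],[0,0,3.8],84],[[0,0,0],[0,0,0],84]]}}

```text
time: 27.05
tool_pos: [543.7, -230.6, 376.6]
tcp_rot: [-1.578, 0.023, -1.408]
contact_force: [-0.2, 0.4, -1.0]
grip_width: 83.8
```

```bash
python3 - <<'E'
from kin import *
p,r,o=cur(); print(RB.inv().apply(p-BP).round(1))
m=viewer.camera_model("wrist"); im=viewer.capture("wrist"); Rc=R.from_rotvec(m["rvec"]); C=-Rc.inv().apply(m["tvec"]); print("cam",RB.inv().apply(C-BP).round(1))
for x in(-112,-114,-116): print(x,proj(m,RB.apply((x,5,70))+BP)[0].round(1),proj(m,RB.apply((x,5,44))+BP)[0].round(1))
u=proj(m,RB.apply((-114,5,44))+BP)[0].astype(int); x,y=u
cv2.imwrite("pics/w17.png",im)
y0=max(0,y-40);x0=max(0,x-50)
cv2.imwrite("pics/w17z.png",cv2.resize(im[y0:y0+75,x0:x0+100],None,fx=8,fy=8,interpolation=cv2.INTER_CUBIC)); print(x0,y0)
E
```

```text
[-40.6  -0.7 376.6]
cam [-112.1    0.6  515.1]
-112 [290.5 116.8] [290.3 116.8]
-114 [290.5 115.1] [290.3 115.2]
-116 [290.5 113.4] [290.3 113.6]
240 75
```

View pics/w17.png

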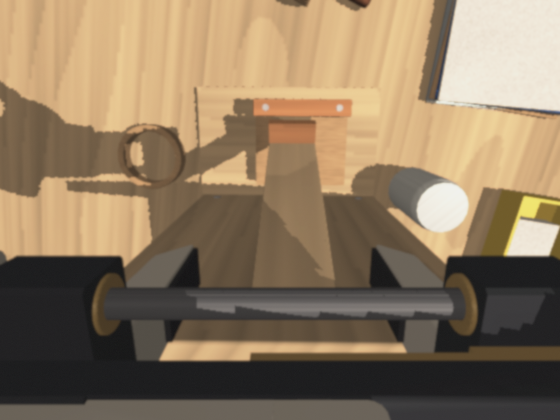

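View pics/w17z.png

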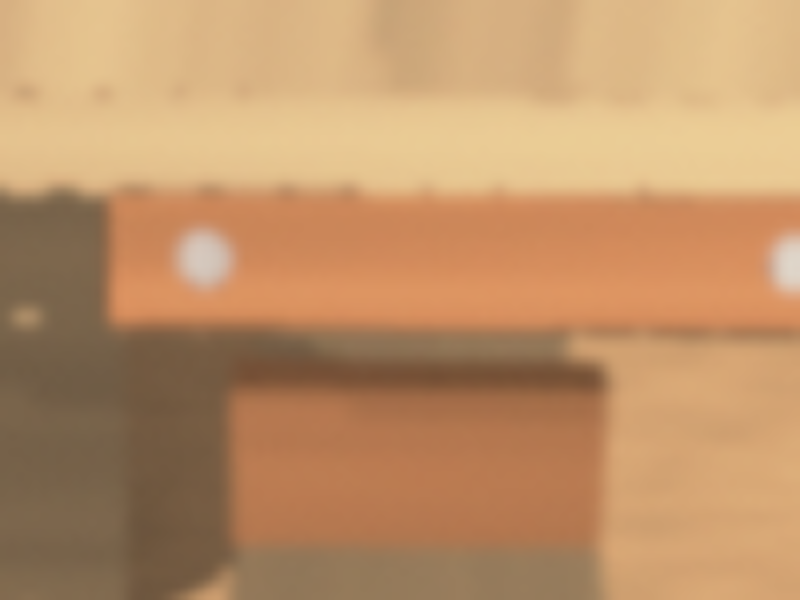

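The view from straight above shows the board's front face running right up to the batten's edge (crop row 328, columns 240–565), with no strip of packing between. Nothing is touching the robot, so I'm handing in.

```bash
python3 - <<'E'
from plant import bot
print(bot.close_job())
E
```

```text
the job is handed in; nothing more can be done
None
```

The display board is leaning against the front panel of the record bin, ledge low and facing out, and the job was handed in at about 27 s. No verdict was reported.

I regripped the board once. With the first grip the arm would have reached a joint limit before the board stood steep enough, so I put it back on the mailers and took it again with the gripper tilted. I then lowered it onto the cardboard packing, felt contact at about 27 mm thick, slid the foot to the batten and leaned the top onto the panel before letting go.

**Last checks:**
- **Top end:** its back edge lines up with the panel face to within about 1 mm in the top view.
- **Foot:** the straight-down wrist view shows no gap between the foot and the batten.
- **Position:** the foot is about 5 mm off the panel's middle, with 0.2° of sideways tilt. The lean is about 69–70°.
- **After release:** the board did not move when the fingers opened or when the gripper backed off, and the wrist forces I read stayed under about 6 N.
- **Other items:** nothing else looked moved in the final pictures.

**What disagreed:** the foot position worked out from the gripper drifted to about 6–8 mm past the batten, because the board turned slightly in the jaws. I went by the camera views for that. In the scene view alone, the foot-to-batten gap could only be judged to 1–2 mm.

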